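# Clear and load the charging dock, set its push-to-turn selector and start it

## Task

A slide box has been left in the charging dock: take it out and put it down flat on the bare worktop, and seat every black power pack lying on the worktop flat and fully home in its own pocket of the dock. Then set the push-to-turn selector to the number of packs you have loaded (push the knob in, turn it clockwise to that position and let it spring back out; never force it round unpushed), and finally press the white start button fully down and let it up again. Do not knock over or push away the label roll or the white bottle.

Things in the scene. Friction and masses are not known exactly. Their poses are not given: they have to be found in the camera images.
- pack1: black power pack, a flat block 48 x 110 x 31 mm (x, y, z), 0.2 to 0.35 kg; origin at the centre of its underside, y along its length, z up. It can be gripped across its 48 mm width. Either end may go either way in a pocket, and any pack in any pocket.
- pack2: black power pack, a flat block 48 x 110 x 31 mm (x, y, z), 0.2 to 0.35 kg; origin at the centre of its underside, y along its length, z up. It can be gripped across its 48 mm width. Either end may go either way in a pocket, and any pack in any pocket.
- pack3: black power pack, a flat block 48 x 110 x 31 mm (x, y, z), 0.2 to 0.35 kg; origin at the centre of its underside, y along its length, z up. It can be gripped across its 48 mm width. Either end may go either way in a pocket, and any pack in any pocket. May be absent.
- pack4: black power pack, a flat block 48 x 110 x 31 mm (x, y, z), 0.2 to 0.35 kg; origin at the centre of its underside, y along its length, z up. It can be gripped across its 48 mm width. Either end may go either way in a pocket, and any pack in any pocket. May be absent.
- dock: grey charging dock fixed to the worktop, 262 x 169 x 18 mm (x, y, z), with four pockets, two by two; origin at the centre of its underside, z up.
- pocket1 (a point): centre of the floor of a dock pocket. The pocket is 115 mm long along this point's x and 53 mm wide along its y, its floor is 8 mm above the worktop and its walls rise 10 mm above the floor. A pack lies in it with its length (the pack's y) along the pocket's x. Pocket centres are 131 mm apart lengthwise and 100 mm apart crosswise.
- pocket2 (a point): centre of the floor of a dock pocket. The pocket is 115 mm long along this point's x and 53 mm wide along its y, its floor is 8 mm above the worktop and its walls rise 10 mm above the floor. A pack lies in it with its length (the pack's y) along the pocket's x. Pocket centres are 131 mm apart lengthwise and 100 mm apart crosswise.
- pocket3 (a point): centre of the floor of a dock pocket. The pocket is 115 mm long along this point's x and 53 mm wide along its y, its floor is 8 mm above the worktop and its walls rise 10 mm above the floor. A pack lies in it with its length (the pack's y) along the pocket's x. Pocket centres are 131 mm apart lengthwise and 100 mm apart crosswise.
- pocket4 (a point): centre of the floor of a dock pocket. The pocket is 115 mm long along this point's x and 53 mm wide along its y, its floor is 8 mm above the worktop and its walls rise 10 mm above the floor. A pack lies in it with its length (the pack's y) along the pocket's x. Pocket centres are 131 mm apart lengthwise and 100 mm apart crosswise.
- slide_box1: beige closed slide box, 101 x 39 x 22 mm (x, y, z), 0.14 kg, loose; it lies in a pocket of the dock at the start, its length along the pocket's; origin at the centre of its underside, z up. One of the two slide boxes is present, the other absent.
- slide_box2: beige closed slide box, 101 x 39 x 22 mm (x, y, z), 0.14 kg, loose; it lies in a pocket of the dock at the start, its length along the pocket's; origin at the centre of its underside, z up. One of the two slide boxes is present, the other absent.
- selector_box: grey control box fixed to the worktop, 190 x 100 x 50 mm (x, y, z), flat top 50 mm above the worktop, carrying the selector knob on its end nearer the robot and the start button on the far end; origin at the centre of its underside, z up.
- knob (a point): black bar knob of the selector on the box: this point is on the knob's vertical axis in the middle of the bar (82 mm above the worktop when the knob is out). The bar is 50 mm long along this point's x, 13 mm wide, and reaches from 13 mm below to 13 mm above the point; below it is a round skirt of 44 mm diameter, 8 mm thick, whose underside is 12 mm above the box when out. The point's +x is the end with the white line, the pointer.
- selector (a joint): angle of the selector knob in rad, 0 = off (white dash); it grows clockwise seen from above; position 1, 2, 3, 4 (one to four white dots on the box) lie at 0.524, 1.047, 1.571, 2.094. Locked in each position, with about 0.08 rad of play, unless the knob is pushed in; never force it round.
- selector_push (a joint): how far the knob is pushed straight down, in m: 0 = out, 0.010 = fully in; spring of 3 N at first to 9 N fully in. The knob is free to turn when pushed in by 0.008 or more, and springs out again when let go in a position.
- start_top (a point): centre of the top of the white round start button (28 mm diameter) on the box.
- start (a joint): how far the start button is pressed, in m: 0 = up, 0.006 = fully down, which takes 5 N; springs up again.
- label_roll: bystander: white label roll, 72 mm diameter, 30 mm high, standing among the packs; origin at the centre of its underside. May be absent.
- bottle: bystander: closed white bottle, 60 mm diameter, 118 mm high; origin at the centre of its underside.
Not all that is in view belongs to the job. Leave any brown, green or orange look-alike of the slide_box2 alone.

How it is judged:
By the outcome, as a careful person would: the job done as asked, in the order asked, and still so for the second after the job is handed in, with the robot touching nothing.
Of slide_box1, slide_box2 only 1 to 1 are there at a start; the rules pass over those that are not, and their reading is None.
Of pack3, pack4, label_roll only 1 to 3 are there at a start; the rules pass over those that are not, and their reading is None.
At some moment in a run one of pack1, pack2, pack3, pack4 may be knocked a few centimetres aside while the robot is not near it.
Once in a run the grip may slacken for a moment while it holds something.
It also fails if it takes over 210 s, if anything falls off the work surface, if the arm or the gripper's body presses on something with over 40 N, if the wrist force passes 120 N, or if a joint passes its speed limit or range.

## Robot

A 6-joint arm with a two-finger parallel gripper is mounted at the origin on a cart in front of the work surface, level with it; the furniture and walls round the work are solid. World frame = base frame: x ahead of the robot, y to its left, z up, the work surface at z = 0. Lengths are in mm, angles in rad, forces in N, time in s.
With the tool pointing down it reaches from about 350 to 775 mm from the base axis. Payload 7.3 kg.
Tool frame: the origin (TCP) lies on the front face of the gripper's body, between the roots of the fingers; the fingertips stand 66 mm ahead of it and the grasp point (between the pads) lies 47 mm ahead of it (bot.tip_extent is the distance from the TCP to the fingertips, in mm); z points along the fingers, y is the line along which they close (so a half turn about z gives the same grasp; the last joint's range is limited). The gripper opens to 92 mm and grips with 3 to 60 N. Pads are 19 mm wide; open, the fingers measure 130 mm over their backs; the gripper's body (75 mm by 190 mm) begins 47 mm behind the grasp point.
Start: joints at [1.047, 0.342, 1.524, -0, 1.275, -0.146], TCP at [193.644, 487.996, 292.241] pointing down, gripper open.
Joint ranges: [-2.53, 2.53], [-0.77, 2.02], [0.04, 2.7], [-1, 4.14], [0.28, 2.66], [-3.11, 3.11]. Speed limits (rad/s): [2.57, 2.57, 3.14, 3.14, 3.14, 3.14].

## Interface

Orientations are given as [roll, pitch, yaw] about the fixed x, y, z axes, in that order (R = Rz(yaw) Ry(pitch) Rx(roll)).
In Python, from plant import readout, viewer, order, bot gives the robot as it stands.
- The arm moves only by the shell command python3 -m creep 'ROWS'. ROWS is text: rows parted by semicolons, each of 7 numbers parted by spaces: the shift along the world's x, y, z in m, then the turn, a rotation vector about the world's x, y, z in rad, then the opening in per cent of the stroke, from 0 (shut) to 100 (fully open). A call has 1 to 8 rows; each row shifts and turns the commanded pose from where the row before left it; what a row does not reach is not made up. A row lasts 1/12 s, in which the tool goes at most 41.7 mm and 7.16 degrees, less where a joint would pass 70% of its speed; a pose out of reach is approached as far as the arm can. A call is refused whole if a number of a shift passes 0.0417 or a number of a turn 0.125, either way. A call with a gripper value outside its range is refused whole. The fingers move at their own pace and stop on an object; the grip force is fixed at half the most. Time passes only in rows, so rows that do not move let the fingers close. It gives the time, the measured TCP pose, the force, the opening and the grip force at its end, in the units of the state.
- readout.get_obs(): the state, without advancing time (a new reading comes with each control period).
- viewer.capture(name): name is "scene" or "top"; returns the picture (384x512x3 uint8, red, green, blue); there is no depth.
- viewer.camera_info(name): a dict with "fx", "fy", "cx", "cy" (pixels), "origin" and "rotation" of the camera in the world. Camera axes: x right, y up, looking along -z (the intrinsics and any distortion apply to the point x, -y, -z); pixel columns grow to the right and rows downward; lengths in mm; the calibration is good to about 2 mm. A picture is of the moment at which its call begins. camera_info takes no time and is no camera call.
- order.close_job(): hands the job in; it is judged then, once.
The state is a dict: "time": time; "joint_positions": joint angles; "dq": joint speeds; "tau": joint torques, N m; "tool_pos": TCP position; "tcp_rot": TCP orientation; "contact_force": force on the tool from outside, world axes, zero at the start; "moment": the same for the moment, N m; "grip_width": finger opening in mm; "finger_force": force on a finger pad.
Only numpy, scipy, OpenCV 4.12 (cv2) and the standard library are available. Lean on these libraries where they do the work, as an engineer would, in place of code of your own. Each camera call takes 0.05 s, during which the arm holds its last target. There are 200 camera calls.

## Working session

There is one attempt and no reset: what is moved stays moved. The work goes in short steps, Python scripts to look and compute and a shell command to move; the robot and the scene stay as the last step left them, time stands still between calls to the robot, and variables do not carry over. Pictures are saved under pics/ and viewed, at most 14 in all, crops included, and the job is handed in when it is done.

```bash
ls; mkdir -p pics
python3 - <<'E'
from plant import readout, viewer
import cv2
o=readout.get_obs()
for k,v in o.items(): print(k,v)
for n in("scene","top"):
    print(viewer.camera_info(n))
    cv2.imwrite(f"pics/{n}0.png",cv2.resize(viewer.capture(n)[:,:,::-1],(800,600),interpolation=cv2.INTER_CUBIC))
E
```

```text
pics
time 0.0
joint_positions [ 1.04702359e+00  3.42655808e-01  1.52500856e+00 -3.07323647e-05
  1.27537146e+00 -1.46004751e-01]
dq [-0.00022486  0.00079603  0.00040782  0.00029761  0.00067403  0.00030479]
tau [ 1.45356520e-03 -4.31243455e+01 -2.44226807e+01  7.18191988e-02
  5.57570206e-02 -1.26895316e-04]
tool_pos [193.48007012 487.72184972 291.58256421]
tcp_rot [-3.14016056e+00 -1.80886567e-04  2.76383351e+00]
contact_force [-0.08359729  0.10261904  0.44022146]
moment [-0.03598103  0.00955861  0.02099446]
finger_force 0.0
grip_width 91.70522398923063
{'fx': 461.85920831066727, 'fy': 461.85920831066727, 'cx': 257.8887496739152, 'cy': 186.12130702288735, 'origin': array([-230.31883728, -786.34205379,  967.50733513]), 'rotation': array([ 0.893464  ,  0.02166703, -0.69257881])}
{'fx': 376.90942148215936, 'fy': 376.90942148215936, 'cx': 257.4281794457543, 'cy': 190.22955711001185, 'origin': array([ 320.18392154,   66.43657953, 1148.03216005]), 'rotation': array([ 0.13960163, -0.01513411, -1.57959848])}
```

View pics/top0.png

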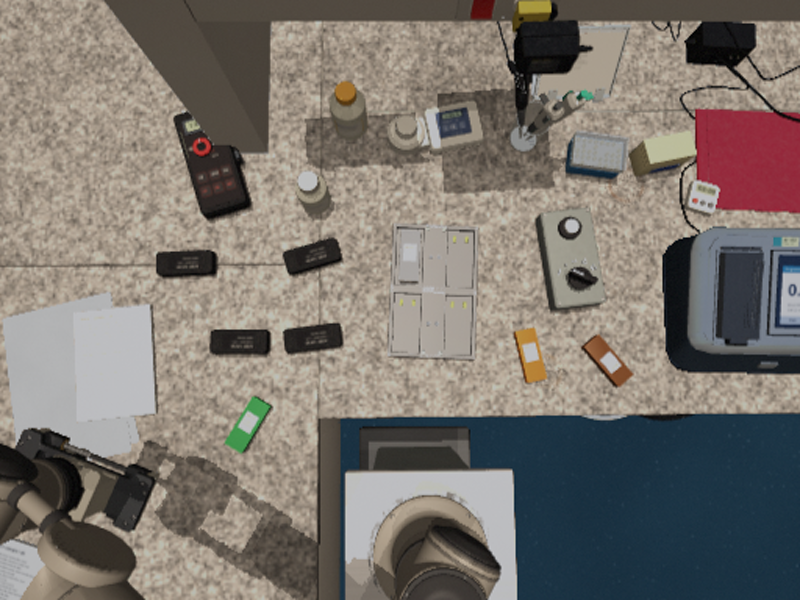

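View pics/scene0.png

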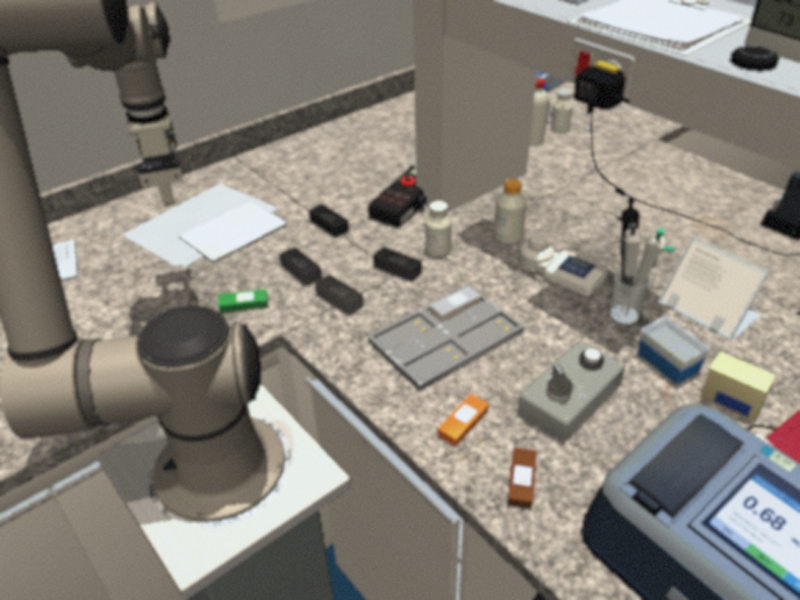

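The top view (800x600) shows four black packs at (186,263), (313,256), (240,342) and (313,338). The dock is at (433,292) with a pale box in its upper-left pocket at (410,255). The selector box is at (572,258), with the knob at (581,278) and the button at (570,226), and the white bottle is at (312,190). There is no label roll.

Things that could be taken for the slide box:
- The box in the dock pocket at (410,255), which is my choice.
- Orange (530,355), brown (608,360) and green (248,424), which I leave alone.

The black meter at (212,165) is not a pack.

```bash
cat > h.py <<'E'
import numpy as np, cv2
from scipy.spatial.transform import Rotation as R
from plant import readout, viewer
def cam(n):
    i=viewer.camera_info(n); return i,R.from_euler('xyz',i['rotation']).as_matrix()
def ray(n,uv,z):
    i,M=cam(n); uv=np.atleast_2d(np.float64(uv))
    d=np.c_[(uv[:,0]-i['cx'])/i['fx'],-(uv[:,1]-i['cy'])/i['fy'],-np.ones(len(uv))]@M.T
    return i['origin']+d*((z-i['origin'][2])/d[:,2])[:,None]
def proj(n,P):
    i,M=cam(n); c=(np.atleast_2d(P)-i['origin'])@M
    return np.c_[i['cx']-i['fx']*c[:,0]/c[:,2], i['cy']+i['fy']*c[:,1]/c[:,2]]
def crop(n,img,x0,y0,x1,y1,k,name):
    cv2.imwrite(name,cv2.resize(img[y0:y1,x0:x1,::-1],None,fx=k,fy=k,interpolation=cv2.INTER_CUBIC))
def packs(n,img,roi,z=15.5,thr=60):
    x0,y0,x1,y1=roi; m=np.zeros(img.shape[:2],np.uint8)
    m[y0:y1,x0:x1]=(img[y0:y1,x0:x1].max(2)<thr)*255
    m=cv2.morphologyEx(m,cv2.MORPH_CLOSE,np.ones((5,5)))
    out=[]
    for c in cv2.findContours(m,0,2)[0]:
        if cv2.contourArea(c)<150: continue
        (u,v),s,a=cv2.minAreaRect(c); b=cv2.boxPoints(((u,v),s,a))
        W=ray(n,b,z)[:,:2]; e=[W[1]-W[0],W[2]-W[1]]; L=sorted(e,key=np.linalg.norm)
        out.append((ray(n,[u,v],z)[0,:2].round(1),np.round([np.linalg.norm(x) for x in L],1),round(np.degrees(np.arctan2(L[1][1],L[1][0]))%180,1)))
    return out
E
python3 - <<'E'
from h import *
t=viewer.capture("top"); s=viewer.capture("scene"); np.save("t0.npy",t); np.save("s0.npy",s)
for p in packs("top",t,(80,140,235,245)): print(p)
print('scene'); 
for p in packs("scene",s,(170,125,280,205)): print(p)
crop("top",t,240,125,400,245,5,"pics/c1.png")
crop("scene",s,230,130,410,290,4,"pics/c2.png")
E
```

```text
(array([395.9, 359.5]), array([ 44.9, 110.5]), np.float64(89.6))
(array([402. , 221.2]), array([ 46.4, 110. ]), np.float64(97.8))
(array([549.2, 468.5]), array([ 50.1, 116.1]), np.float64(92.1))
(array([561.7, 223.3]), array([ 50.3, 108.9]), np.float64(106.6))
scene
(array([560.4, 219.8]), array([ 71.4, 117.7]), np.float64(106.6))
(array([395. , 285.9]), array([ 64.2, 261.6]), np.float64(90.5))
(array([546.5, 464.6]), array([ 72.6, 132.8]), np.float64(91.2))
(array([699.6, 390.1]), array([134.4, 142. ]), np.float64(138.3))
```

View pics/c1.png

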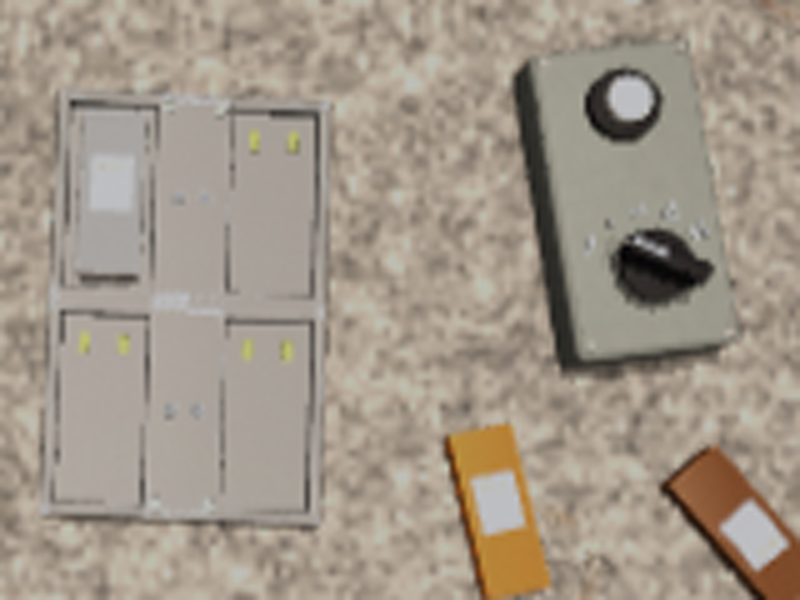

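View pics/c2.png

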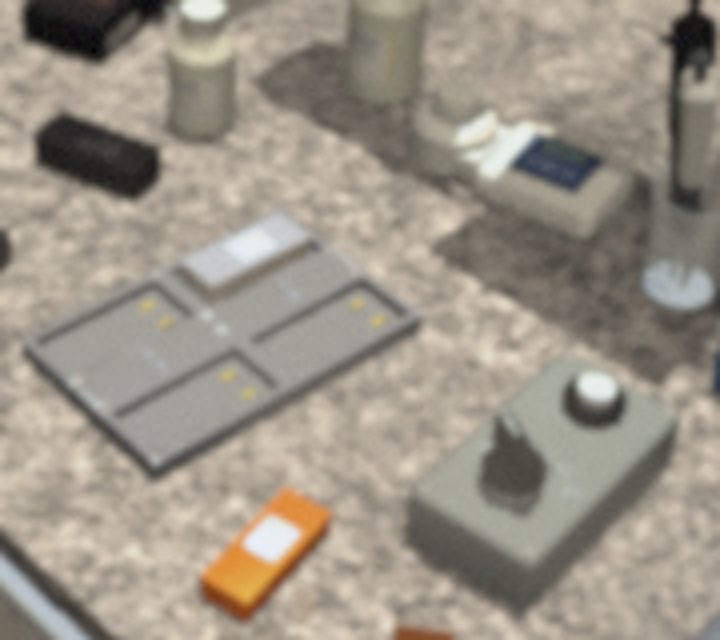

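The crops confirm the choice. The pale closed box lies in the upper-left pocket, with its top at about (77..140, 110..272) in c1. The dock's top corners in c1 are (62,92), (330,100), (318,527) and (43,515). The knob's white line is at about (650,243) and points towards the dash at (588,243), which is off; the fourth-dot group is at (698,232). The button is at (632,98).

Run:
```python
from h import *
f=lambda P,k=5,o=(240,125):(np.float64(P)+.5)/k-.5+np.array(o)
D=ray("top",f([(62,92),(330,100),(318,527),(43,515)]),18)[:,:2]
c=D.mean(0); ex=(D[0]+D[1]-D[2]-D[3])/2; ey=(D[0]+D[3]-D[1]-D[2])/2
print('dock',c,np.linalg.norm(ex),np.linalg.norm(ey),np.degrees(np.arctan2(*ex[::-1])),np.degrees(np.arctan2(*ey[::-1]))-90)
Ds=ray("scene",f([(280,210),(418,320),(157,470),(28,348)],4,(230,130)),18)[:,:2]
c2=Ds.mean(0); ex2=(Ds[0]+Ds[1]-Ds[2]-Ds[3])/2; ey2=(Ds[0]+Ds[3]-Ds[1]-Ds[2])/2
print('dock scene',c2,np.linalg.norm(ex2),np.linalg.norm(ey2),np.degrees(np.arctan2(*ex2[::-1])))
a=(np.arctan2(*ex[::-1])+np.arctan2(*ey[::-1])-np.pi/2)/2; u=np.array([np.cos(a),np.sin(a)]); v=np.array([-u[1],u[0]])
for i in(1,-1):
  for j in (1,-1): print('pocket',i,j,(c+u*65.5*i+v*50*j).round(1))
B=ray("top",f([(77,110),(140,112),(138,272),(78,272)]),30)[:,:2]; print('sbox',B.mean(0),B.ptp(0) if hasattr(B,'ptp') else np.ptp(B,0))
S=ray("top",f([(530,58),(688,40),(737,343),(582,362)]),50)[:,:2]; print('selbox',S.round(1),S.mean(0))
print('knob',ray("top",f([(620,236),(713,268),(662,254)]),95)[:,:2])
print('button',ray("top",f([(632,98)]),60), ray("scene",f([(597,388)],4,(230,130)),60))
# bottle cap top view 800 px (308,181), scene800 (437,208)
g=lambda p:(np.float64([p])+.5)*.64-.5
print('bottle',ray("top",g((308,181)),118),ray("scene",g((438,208)),118),ray("scene",g((438,250)),0))
```

```text
dock [492.55016683 -12.50053582] 261.21693030430885 165.00687233998943 -2.9930254878353 -2.4913010370597135
dock scene [489.16221215 -19.44883683] 257.427781044112 164.58376152972312 -1.682493026984196
pocket 1 1 [560.4  34.3]
pocket 1 -1 [555.6 -65.6]
pocket -1 1 [429.5  40.6]
pocket -1 -1 [424.7 -59.3]
sbox [560.91132612  35.81906559] [100.27185267  38.56129668]
selbox [[ 637.  -218.7]
 [ 647.8 -315. ]
 [ 462.9 -334.3]
 [ 452.3 -241.8]] [ 549.98477449 -277.48359576]
knob [[ 519.10334233 -254.26292429]
 [ 500.25456579 -306.59399104]
 [ 508.52909192 -277.81226251]]
button [[ 609.27087135 -276.13351211   60.        ]] [[ 614.84420271 -268.44198052   60.        ]]
bottle [[679.1676513 219.0016829 118.       ]] [[672.6549974  211.64042515 118.        ]] [[6.78246430e+02 2.16381347e+02 1.13686838e-13]]
```

```bash
R='see rows'; 
python3 -m creep '0.023 -0.02825 -0.004 0 0 0.0206 100;0.023 -0.02825 -0.004 0 0 0.0206 100;0.023 -0.02825 -0.004 0 0 0.0206 100;0.023 -0.02825 -0.004 0 0 0.0206 100;0.023 -0.02825 -0.004 0 0 0.0206 100;0.023 -0.02825 -0.004 0 0 0.0206 100;0.023 -0.02825 -0.004 0 0 0.0206 100;0.023 -0.02825 -0.004 0 0 0.0206 100'
python3 -m creep '0.023 -0.02825 -0.004 0 0 0.0206 100;0.023 -0.02825 -0.004 0 0 0.0206 100;0.023 -0.02825 -0.004 0 0 0.0206 100;0.023 -0.02825 -0.004 0 0 0.0206 100;0.023 -0.02825 -0.004 0 0 0.0206 100;0.023 -0.02825 -0.004 0 0 0.0206 100;0.023 -0.02825 -0.004 0 0 0.0206 100;0.023 -0.02825 -0.004 0 0 0.0206 100'
python3 -m creep '0 0 -0.04 0 0 0 100;0 0 -0.04 0 0 0 100;0 0 0 0 0 0 100'
python3 - <<'E'
from h import *
t=viewer.capture("top"); s=viewer.capture("scene"); print(readout.get_obs()['joint_positions'].round(2))
crop("scene",s,200,100,360,220,5,"pics/s1.png")
E
```

```text
time: 0.87
tool_pos: [378.4, 260.4, 260.1]
tcp_rot: [3.141, 0.0, 2.93]
contact_force: [0.5, 0.6, 0.1]
grip_width: 91.7
finger_force: 0.0
time: 1.53
tool_pos: [562.4, 34.3, 227.8]
tcp_rot: [3.141, -0.0, 3.094]
contact_force: [0.3, 0.4, 0.2]
grip_width: 91.6
finger_force: 0.0
time: 1.78
tool_pos: [557.8, 35.5, 141.0]
tcp_rot: [3.141, -0.014, 3.092]
contact_force: [-2.0, 0.2, -0.6]
grip_width: 91.9
finger_force: 0.0
[-0.07  0.56  1.6   0.    0.98 -1.59]
```

View pics/s1.png

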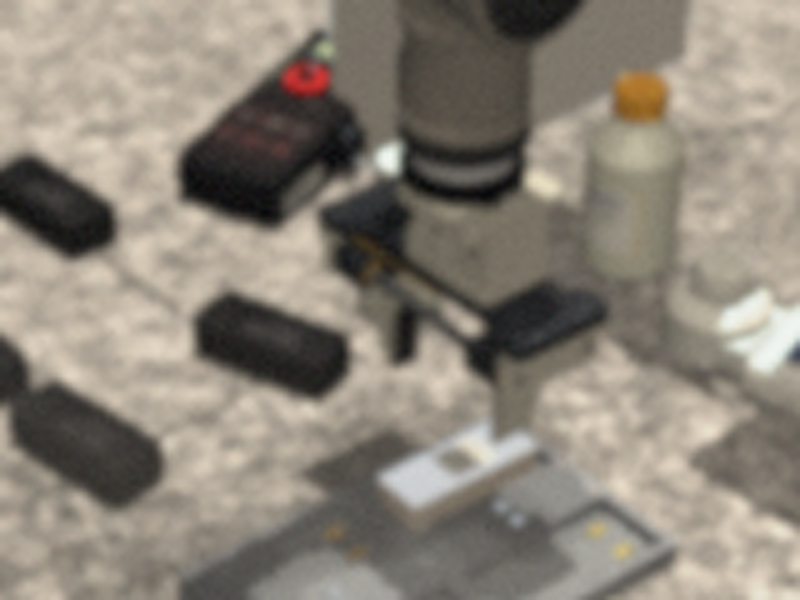

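The gripper hangs over the slide box at (460,465) in the crop, with one finger on each side. I go down.

```bash
python3 -m creep '0 0 -0.02 0 0 0 100;0 0 -0.02 0 0 0 100;0 0 -0.015 0 0 0 100;0 0 -0.0067 0 0 0 100;0 0 0 0 0 0 100;0 0 0 0 0 0 100'
python3 -m creep '0 0 0 0 0 0 0;0 0 0 0 0 0 0;0 0 0 0 0 0 0;0 0 0 0 0 0 0;0 0 0 0 0 0 0;0 0 0 0 0 0 0;0 0 0 0 0 0 0;0 0 0 0 0 0 0'
```

```text
time: 2.38
tool_pos: [562.7, 36.3, 88.5]
tcp_rot: [3.142, 0.003, 3.094]
contact_force: [0.1, -0.4, 0.1]
grip_width: 92.1
finger_force: 0.0
time: 3.05
tool_pos: [561.6, 35.9, 86.5]
tcp_rot: [3.142, -0.0, 3.093]
contact_force: [-0.7, -0.6, 0.1]
grip_width: 43.1
finger_force: 0.4
```

```bash
python3 -m creep '0 0 0 0 0 0 0;0 0 0 0 0 0 0;0 0 0 0 0 0 0;0 0 0 0 0 0 0'
python3 -m creep '0 0 0.01 0 0 0 0;0 0 0.02 0 0 0 0;0 0 0.02 0 0 0 0;0 0 0 0 0 0 0;0.02 -0.003 0 0 0 0 0;0.03 -0.003 0 0 0 0 0;0.03 -0.003 0 0 0 0 0;0.03 -0.002 0 0 0 0 0'
python3 -m creep '0.018 0 0 0 0 0 0;0 0 0 0 0 0 0;0 0 0 0 0 0 0;0 0 -0.02 0 0 0 0;0 0 -0.02 0 0 0 0;0 0 -0.01 0 0 0 0;0 0 -0.004 0 0 0 0;0 0 0 0 0 0 0'
python3 - <<'E'
from h import *
t=viewer.capture("top"); s=viewer.capture("scene")
crop("scene",s,220,80,380,200,5,"pics/s2.png")
E
```

```text
time: 3.38
tool_pos: [561.6, 35.9, 86.5]
tcp_rot: [3.142, -0.0, 3.093]
contact_force: [0.2, -0.3, -0.3]
grip_width: 37.9
finger_force: 30.0
time: 4.05
tool_pos: [672.5, 24.9, 136.4]
tcp_rot: [3.141, -0.0, 3.093]
contact_force: [0.9, 0.5, -0.8]
grip_width: 38.0
finger_force: 30.0
time: 4.72
tool_pos: [688.5, 25.1, 81.5]
tcp_rot: [3.141, -0.003, 3.093]
contact_force: [0.5, 0.0, -1.5]
grip_width: 38.0
finger_force: 30.0
```

View pics/s2.png

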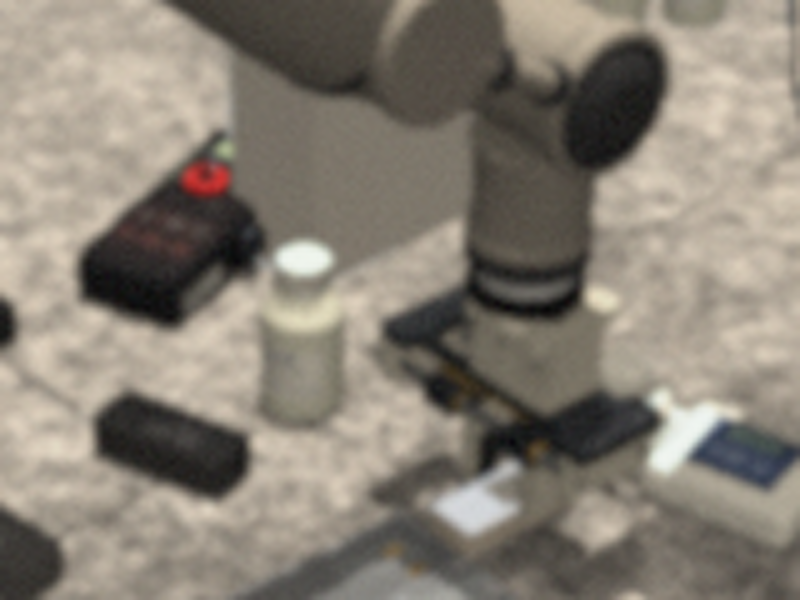

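The beige box hangs level in the gripper at about (475,510), clear of the bottle at (300,340). I lower it, release it and go on to the pack at (402,221).

```bash
python3 -m creep '0 0 -0.003 0 0 0 0;0 0 -0.001 0 0 0 0;0 0 0 0 0 0 0;0 0 0 0 0 0 0;0 0 0 0 0 0 60;0 0 0 0 0 0 60;0 0 0 0 0 0 60;0 0 0 0 0 0 100'
python3 -m creep '0 0 0.02 0 0 0 100;0 0 0.03 0 0 0 100;0 0 0.035 0 0 0 100;0 0 0.035 0 0 0 100;-0.016 0.0109 0 0 0 -0.077 100;-0.016 0.0109 0 0 0 -0.077 100;-0.016 0.0109 0 0 0 -0.077 100;-0.016 0.0109 0 0 0 -0.077 100'
python3 -m creep '-0.016 0.0109 0 0 0 -0.077 100;-0.016 0.0109 0 0 0 -0.077 100;-0.016 0.0109 0 0 0 -0.077 100;-0.016 0.0109 0 0 0 -0.077 100;-0.016 0.0109 0 0 0 -0.077 100;-0.016 0.0109 0 0 0 -0.077 100;-0.016 0.0109 0 0 0 -0.077 100;-0.016 0.0109 0 0 0 -0.077 100'
python3 -m creep '-0.016 0.0109 0 0 0 -0.077 100;-0.016 0.0109 0 0 0 -0.077 100;-0.016 0.0109 0 0 0 -0.077 100;-0.016 0.0109 0 0 0 -0.077 100;-0.016 0.0109 0 0 0 -0.077 100;-0.016 0.0109 0 0 0 -0.077 100;0 0 0 0 0 0 100;0 0 0 0 0 0 100'
python3 - <<'E'
from h import *
t=viewer.capture("top"); s=viewer.capture("scene"); np.save("t1.npy",t)
for p in packs("top",t,(80,140,235,245)): print(p)
crop("top",t,80,60,320,240,3,"pics/t1.png")
E
```

```text
time: 5.48
tool_pos: [689.8, 25.0, 78.8]
tcp_rot: [3.142, 0.001, 3.093]
contact_force: [-1.0, 0.3, 0.2]
grip_width: 57.6
finger_force: 0.0
time: 6.15
tool_pos: [624.9, 69.0, 198.9]
tcp_rot: [3.141, 0.001, 2.781]
contact_force: [-0.6, 0.3, 0.2]
grip_width: 91.9
finger_force: 0.0
time: 6.82
tool_pos: [496.9, 156.2, 198.8]
tcp_rot: [3.141, 0.0, 2.165]
contact_force: [0.7, -0.9, -0.1]
grip_width: 91.9
finger_force: 0.0
time: 7.48
tool_pos: [401.5, 221.6, 198.9]
tcp_rot: [3.141, 0.0, 1.711]
contact_force: [0.1, 0.6, 0.6]
grip_width: 91.6
finger_force: 0.0
(array([549.1, 468.5]), array([ 50. , 116.1]), np.float64(92.1))
(array([454.4, 224.4]), array([124.5, 283. ]), np.float64(177.5))
```

View pics/t1.png

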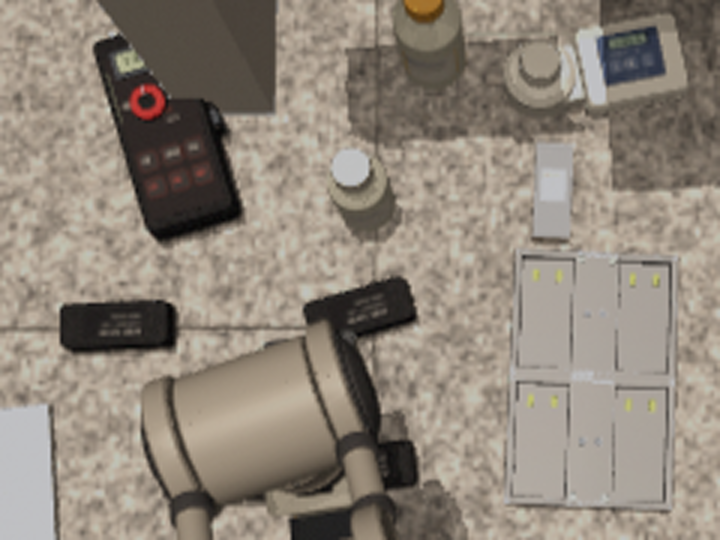

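The slide box lies flat on the worktop behind the dock at (553,190) and all four pockets are empty. The gripper is over pack C. I descend and grip it.

```bash
python3 -m creep '0 0 -0.03 0 0 0 100;0 0 -0.035 0 0 0 100;0 0 -0.03 0 0 0 100;0 0 -0.0175 0 0 0 100;0 0 -0.005 0 0 0 100;0 0 0 0 0 0 0;0 0 0 0 0 0 0;0 0 0 0 0 0 0'
python3 -m creep '0 0 0 0 0 0 0;0 0 0 0 0 0 0;0 0 0 0 0 0 0;0 0 0 0 0 0 0;0 0 0 0 0 0 0;0 0 0 0 0 0 0;0 0 0 0 0 0 0'
```

```text
time: 8.25
tool_pos: [402.8, 221.3, 82.2]
tcp_rot: [3.139, -0.0, 1.707]
contact_force: [-0.6, 0.7, 0.6]
grip_width: 76.4
finger_force: 0.0
time: 8.83
tool_pos: [401.9, 221.3, 81.5]
tcp_rot: [3.141, -0.0, 1.707]
contact_force: [-0.7, -0.4, 6.4]
grip_width: 47.3
finger_force: 30.0
```

```bash
python3 -m creep '0 0 0.01 0 0 0 0;0 0 0.02 0 0 0 0;0 0 0.02 0 0 0 0;0 0 0.01 0 0 0 0;0.00853 -0.01593 0 0 0 0.077 0;0.00853 -0.01593 0 0 0 0.077 0;0.00853 -0.01593 0 0 0 0.077 0;0.00853 -0.01593 0 0 0 0.077 0'
python3 -m creep '0.00853 -0.01593 0 0 0 0.077 0;0.00853 -0.01593 0 0 0 0.077 0;0.00853 -0.01593 0 0 0 0.077 0;0.00853 -0.01593 0 0 0 0.077 0;0.00853 -0.01593 0 0 0 0.077 0;0.00853 -0.01593 0 0 0 0.077 0;0.00853 -0.01593 0 0 0 0.077 0;0.00853 -0.01593 0 0 0 0.077 0'
python3 -m creep '0.00853 -0.01593 0 0 0 0.077 0;0.00853 -0.01593 0 0 0 0.077 0;0.00853 -0.01593 0 0 0 0.077 0;0.00853 -0.01593 0 0 0 0.077 0;0.00853 -0.01593 0 0 0 0.077 0;0.00853 -0.01593 0 0 0 0.077 0;0 0 -0.02 0 0 0 0;0 0 -0.02 0 0 0 0'
python3 -m creep '0 0 0 0 0 0 0;0 0 0 0 0 0 0;0 0 0 0 0 0 0'
python3 - <<'E'
from h import *
t=viewer.capture("top"); s=viewer.capture("scene"); np.save("t2.npy",t); np.save("s2.npy",s)
crop("scene",s,240,120,380,240,5,"pics/s3.png")
for p in packs("top",t,(80,140,235,245)): print(p)
E
```

```text
time: 9.5
tool_pos: [435.6, 156.8, 140.7]
tcp_rot: [-3.141, -0.0, 2.02]
contact_force: [-0.2, 0.3, -2.4]
grip_width: 47.7
finger_force: 30.0
time: 10.17
tool_pos: [503.8, 29.3, 140.5]
tcp_rot: [-3.141, -0.001, 2.635]
contact_force: [-0.9, 0.3, -2.7]
grip_width: 47.8
finger_force: 30.0
time: 10.83
tool_pos: [556.0, -66.7, 100.9]
tcp_rot: [-3.141, 0.002, 3.092]
contact_force: [-0.7, 0.3, -3.1]
grip_width: 47.3
finger_force: 30.0
time: 11.08
tool_pos: [555.2, -65.4, 101.5]
tcp_rot: [3.141, -0.0, 3.094]
contact_force: [0.2, -0.5, -1.9]
grip_width: 47.1
finger_force: 30.0
(array([402.6, 353.8]), array([126.6, 137.1]), np.float64(165.5))
(array([549.2, 468.5]), array([ 50.1, 116.1]), np.float64(92.1))
(array([561.7, 223.3]), array([ 50.3, 108.9]), np.float64(106.6))
```

View pics/s3.png

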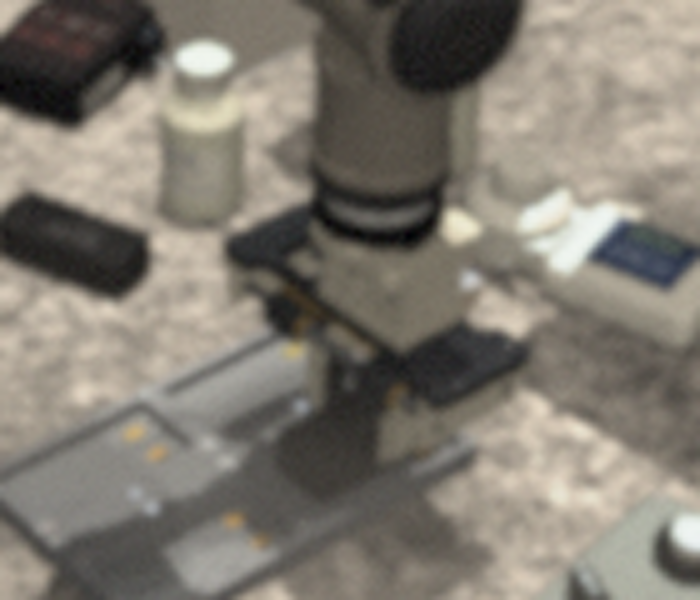

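The pack is level in the gripper over the upper-right pocket, with its near end at about (330,470) in the crop. I lower it gently and watch the force.

```bash
python3 -m creep '0 0 -0.003 0 0 0 0;0 0 -0.002 0 0 0 0;0 0 0 0 0 0 0;0 0 0 0 0 0 0'
python3 -m creep '0 0 -0.002 0 0 0 0;0 0 -0.001 0 0 0 0;0 0 0 0 0 0 0;0 0 0 0 0 0 0'
```

```text
time: 11.52
tool_pos: [555.1, -65.4, 96.1]
tcp_rot: [3.141, -0.0, 3.094]
contact_force: [-0.0, -0.1, -2.1]
grip_width: 47.9
finger_force: 3.0
time: 11.85
tool_pos: [555.1, -65.5, 92.9]
tcp_rot: [3.141, -0.0, 3.093]
contact_force: [-0.3, -0.6, -2.5]
grip_width: 47.2
finger_force: 30.0
```

```bash
python3 -m creep '0 0 -0.002 0 0 0 0;0 0 -0.0015 0 0 0 0;0 0 0 0 0 0 0;0 0 0 0 0 0 0'
python3 -m creep '0 0 -0.0015 0 0 0 0;0 0 0 0 0 0 0;0 0 0 0 0 0 0'
```

```text
time: 12.18
tool_pos: [555.2, -65.6, 89.6]
tcp_rot: [3.142, 0.0, 3.093]
contact_force: [-0.6, 0.4, -0.0]
grip_width: 47.3
finger_force: 30.0
time: 12.43
tool_pos: [555.2, -65.6, 89.6]
tcp_rot: [-3.141, 0.001, 3.093]
contact_force: [-5.4, 0.9, 11.9]
grip_width: 47.5
finger_force: 30.0
```

```bash
python3 -m creep '0 0 0 0 0 0 70;0 0 0 0 0 0 70;0 0 0 0 0 0 70;0 0 0 0 0 0 70;0 0 0.02 0 0 0 70;0 0 0.03 0 0 0 100;0 0 0.03 0 0 0 100;0 0 0 0 0 0 100'
python3 -m creep '-0.00796 0.02125 0 0 0 -0.07645 100;-0.00796 0.02125 0 0 0 -0.07645 100;-0.00796 0.02125 0 0 0 -0.07645 100;-0.00796 0.02125 0 0 0 -0.07645 100;-0.00796 0.02125 0 0 0 -0.07645 100;-0.00796 0.02125 0 0 0 -0.07645 100;-0.00796 0.02125 0 0 0 -0.07645 100;-0.00796 0.02125 0 0 0 -0.07645 100'
python3 -m creep '-0.00796 0.02125 0 0 0 -0.07645 100;-0.00796 0.02125 0 0 0 -0.07645 100;-0.00796 0.02125 0 0 0 -0.07645 100;-0.00796 0.02125 0 0 0 -0.07645 100;-0.00796 0.02125 0 0 0 -0.07645 100;-0.00796 0.02125 0 0 0 -0.07645 100;-0.00796 0.02125 0 0 0 -0.07645 100;-0.00796 0.02125 0 0 0 -0.07645 100'
python3 -m creep '-0.00796 0.02125 0 0 0 -0.07645 100;-0.00796 0.02125 0 0 0 -0.07645 100;-0.00796 0.02125 0 0 0 -0.07645 100;-0.00796 0.02125 0 0 0 -0.07645 100;0 0 0 0 0 0 100;0 0 0 0 0 0 100'
python3 - <<'E'
from h import *
t=viewer.capture("top"); np.save("t3.npy",t)
for p in packs("top",t,(80,140,235,245)): print(p)
print(packs("top",t,(280,140,320,190),23.5))
cv2.imwrite("pics/t3.png",np.hstack([cv2.resize(t[120:240,80:240,::-1],None,fx=2.5,fy=2.5),cv2.resize(t[140:230,240:320,::-1],(400,300),interpolation=2)[:300]]))
E
```

```text
time: 13.1
tool_pos: [557.8, -66.2, 173.4]
tcp_rot: [-3.14, 0.009, 3.094]
contact_force: [0.2, -0.5, 0.2]
grip_width: 79.8
finger_force: 0.0
time: 13.77
tool_pos: [490.9, 105.4, 167.6]
tcp_rot: [-3.141, -0.0, 2.478]
contact_force: [-0.8, 0.4, -0.8]
grip_width: 91.7
finger_force: 0.0
time: 14.43
tool_pos: [427.3, 275.4, 167.7]
tcp_rot: [-3.141, 0.0, 1.866]
contact_force: [1.0, -0.3, -0.2]
grip_width: 91.9
finger_force: 0.0
time: 14.93
tool_pos: [395.4, 360.1, 167.5]
tcp_rot: [-3.141, 0.0, 1.568]
contact_force: [-0.7, -0.3, 0.4]
grip_width: 91.5
finger_force: 0.0
(array([462.2, 407.2]), array([119.4, 304.1]), np.float64(32.7))
(array([561.6, 223.8]), array([ 50.3, 108.1]), np.float64(106.6))
[(array([556.5, -64.1]), array([ 49.2, 108.8]), np.float64(178.6))]
```

View pics/t3.png

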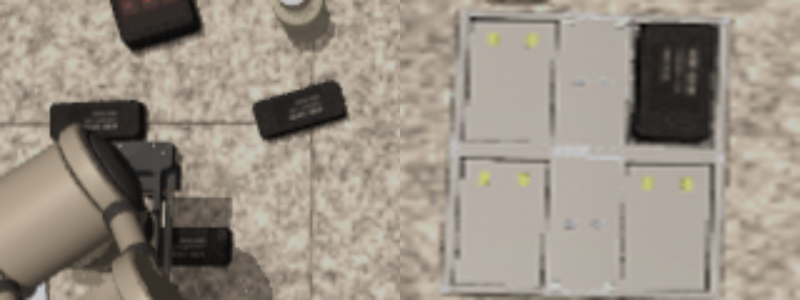

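Pack C sits flat in the upper-right pocket (measured 556.5,-64.1 against the pocket at 555.6,-65.6). The gripper is over pack B.

```bash
python3 -m creep '0 0 -0.03 0 0 0 100;0 0 -0.03 0 0 0 100;0 0 -0.02 0 0 0 100;0 0 -0.0065 0 0 0 100;0 0 0 0 0 0 100;0 0 0 0 0 0 0;0 0 0 0 0 0 0;0 0 0 0 0 0 0'
python3 -m creep '0 0 0 0 0 0 0;0 0 0 0 0 0 0;0 0 0 0 0 0 0;0 0 0 0 0 0 0;0 0 0 0 0 0 0;0 0 0 0 0 0 0;0 0 0 0 0 0 0;0 0 0 0 0 0 0'
python3 -m creep '0 0 0.01 0 0 0 0;0 0 0.02 0 0 0 0;0 0 0.02 0 0 0 0;0 0 0.01 0 0 0 0;0.00145 -0.02094 0 0 0 0.07645 0;0.00145 -0.02094 0 0 0 0.07645 0;0.00145 -0.02094 0 0 0 0.07645 0;0.00145 -0.02094 0 0 0 0.07645 0'
python3 -m creep '0.00145 -0.02094 0 0 0 0.07645 0;0.00145 -0.02094 0 0 0 0.07645 0;0.00145 -0.02094 0 0 0 0.07645 0;0.00145 -0.02094 0 0 0 0.07645 0;0.00145 -0.02094 0 0 0 0.07645 0;0.00145 -0.02094 0 0 0 0.07645 0;0.00145 -0.02094 0 0 0 0.07645 0;0.00145 -0.02094 0 0 0 0.07645 0'
python3 -m creep '0.00145 -0.02094 0 0 0 0.07645 0;0.00145 -0.02094 0 0 0 0.07645 0;0.00145 -0.02094 0 0 0 0.07645 0;0.00145 -0.02094 0 0 0 0.07645 0;0.00145 -0.02094 0 0 0 0.07645 0;0.00145 -0.02094 0 0 0 0.07645 0;0.00145 -0.02094 0 0 0 0.07645 0;0.00145 -0.02094 0 0 0 0.07645 0'
python3 -m creep '0 0 -0.02 0 0 0 0;0 0 -0.02 0 0 0 0;0 0 0 0 0 0 0;0 0 0 0 0 0 0'
```

```text
time: 15.65
tool_pos: [396.8, 359.8, 83.0]
tcp_rot: [3.139, -0.001, 1.564]
contact_force: [-0.4, 0.6, 0.6]
grip_width: 75.8
finger_force: 0.0
time: 16.32
tool_pos: [396.1, 359.6, 81.8]
tcp_rot: [3.141, -0.0, 1.564]
contact_force: [-0.1, -0.6, 3.6]
grip_width: 47.5
finger_force: 30.0
time: 16.98
tool_pos: [401.4, 274.8, 141.5]
tcp_rot: [-3.141, 0.0, 1.875]
contact_force: [0.1, -0.1, -2.8]
grip_width: 48.0
finger_force: 30.0
time: 17.65
tool_pos: [413.1, 107.2, 141.5]
tcp_rot: [-3.141, -0.0, 2.486]
contact_force: [-0.0, -0.8, -1.9]
grip_width: 47.6
finger_force: 30.0
time: 18.32
tool_pos: [424.7, -60.3, 141.5]
tcp_rot: [3.141, -0.0, 3.097]
contact_force: [-0.3, 0.0, -2.5]
grip_width: 47.7
finger_force: 30.0
time: 18.65
tool_pos: [424.3, -59.1, 101.1]
tcp_rot: [3.141, -0.003, 3.093]
contact_force: [-0.1, 0.5, -2.2]
grip_width: 48.0
finger_force: 30.0
```

```bash
python3 -m creep '0 0 -0.003 0 0 0 0;0 0 -0.002 0 0 0 0;0 0 0 0 0 0 0;0 0 0 0 0 0 0'
python3 -m creep '0 0 -0.002 0 0 0 0;0 0 -0.001 0 0 0 0;0 0 0 0 0 0 0;0 0 0 0 0 0 0'
python3 -m creep '0 0 -0.002 0 0 0 0;0 0 -0.001 0 0 0 0;0 0 0 0 0 0 0;0 0 0 0 0 0 0'
```

```text
time: 18.98
tool_pos: [425.2, -59.2, 97.0]
tcp_rot: [-3.141, 0.001, 3.094]
contact_force: [0.5, -0.4, -1.4]
grip_width: 47.7
finger_force: 30.0
time: 19.32
tool_pos: [425.0, -59.3, 93.5]
tcp_rot: [3.141, -0.0, 3.093]
contact_force: [0.0, -1.1, -2.3]
grip_width: 47.6
finger_force: 30.0
time: 19.65
tool_pos: [424.9, -59.3, 90.4]
tcp_rot: [3.141, -0.0, 3.093]
contact_force: [-0.2, 0.2, -2.1]
grip_width: 47.7
finger_force: 30.0
```

```bash
python3 -m creep '0 0 -0.0015 0 0 0 0;0 0 0 0 0 0 0;0 0 0 0 0 0 70;0 0 0 0 0 0 70;0 0 0 0 0 0 70;0 0 0 0 0 0 70;0 0 0.02 0 0 0 70;0 0 0.03 0 0 0 100'
python3 -m creep '0 0 0.03 0 0 0 100;0.00621 0.02639 0 0 0 -0.0743 100;0.00621 0.02639 0 0 0 -0.0743 100;0.00621 0.02639 0 0 0 -0.0743 100;0.00621 0.02639 0 0 0 -0.0743 100;0.00621 0.02639 0 0 0 -0.0743 100;0.00621 0.02639 0 0 0 -0.0743 100;0.00621 0.02639 0 0 0 -0.0743 100'
python3 -m creep '0.00621 0.02639 0 0 0 -0.0743 100;0.00621 0.02639 0 0 0 -0.0743 100;0.00621 0.02639 0 0 0 -0.0743 100;0.00621 0.02639 0 0 0 -0.0743 100;0.00621 0.02639 0 0 0 -0.0743 100;0.00621 0.02639 0 0 0 -0.0743 100;0.00621 0.02639 0 0 0 -0.0743 100;0.00621 0.02639 0 0 0 -0.0743 100'
python3 -m creep '0.00621 0.02639 0 0 0 -0.0743 100;0.00621 0.02639 0 0 0 -0.0743 100;0.00621 0.02639 0 0 0 -0.0743 100;0.00621 0.02639 0 0 0 -0.0743 100;0.00621 0.02639 0 0 0 -0.0743 100;0 0 0 0 0 0 100;0 0 0 0 0 0 100'
python3 - <<'E'
from h import *
t=viewer.capture("top"); s=viewer.capture("scene"); np.save("t4.npy",t)
for p in packs("top",t,(80,140,235,245)): print(p)
print(packs("top",t,(280,140,325,240),23.5))
cv2.imwrite("pics/t4.png",np.hstack([cv2.resize(t[110:230,80:240,::-1],None,fx=2.5,fy=2.5),cv2.resize(s[90:210,170:330,::-1],None,fx=2.5,fy=2.5)]))
E
```

```text
time: 20.32
tool_pos: [423.5, -58.9, 137.6]
tcp_rot: [3.14, -0.006, 3.093]
contact_force: [0.6, -0.7, -1.2]
grip_width: 67.6
finger_force: 0.0
time: 20.98
tool_pos: [468.5, 126.8, 168.9]
tcp_rot: [-3.142, -0.0, 2.57]
contact_force: [0.8, -0.9, 0.2]
grip_width: 91.8
finger_force: 0.0
time: 21.65
tool_pos: [518.1, 337.8, 168.7]
tcp_rot: [-3.141, 0.0, 1.975]
contact_force: [0.1, 0.7, -0.3]
grip_width: 92.0
finger_force: 0.0
time: 22.23
tool_pos: [548.6, 469.3, 167.7]
tcp_rot: [-3.141, 0.001, 1.61]
contact_force: [-0.2, 0.0, -0.9]
grip_width: 91.6
finger_force: 0.0
(array([358.2, 450.1]), array([ 93.8, 185.5]), np.float64(43.0))
(array([561.7, 223.3]), array([ 50.3, 108.9]), np.float64(106.6))
(array([578.5, 484.2]), array([113.8, 177.5]), np.float64(28.1))
[(array([426.5, -58.8]), array([ 47.6, 109.7]), np.float64(176.5)), (array([556.5, -64.1]), array([ 49.2, 108.8]), np.float64(178.6))]
```

View pics/t4.png

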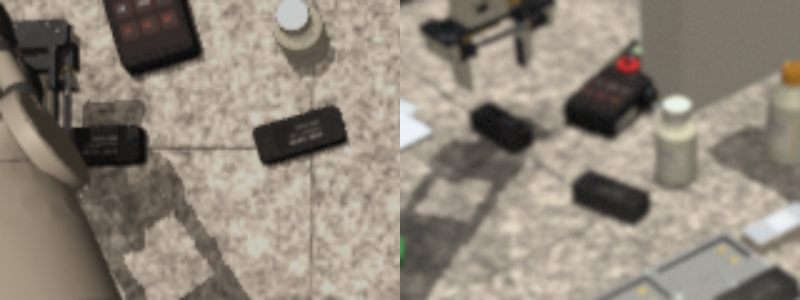

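Two packs sit in the dock, at (426.5,-58.8) and (556.5,-64.1), both within 2 mm of their pockets. Pack D is unmoved under the gripper and pack A is unmoved at crop (300,135).

```bash
python3 -m creep '0 0 -0.03 0 0 0 100;0 0 -0.03 0 0 0 100;0 0 -0.02 0 0 0 100;0 0 -0.007 0 0 0 100;0 0 0 0 0 0 100;0 0 0 0 0 0 0;0 0 0 0 0 0 0;0 0 0 0 0 0 0'
python3 -m creep '0 0 0 0 0 0 0;0 0 0 0 0 0 0;0 0 0 0 0 0 0;0 0 0 0 0 0 0;0 0 0 0 0 0 0;0 0 0 0 0 0 0;0 0 0 0 0 0 0;0 0 0 0 0 0 0'
python3 -m creep '0 0 0.01 0 0 0 0;0 0 0.02 0 0 0 0;0 0 0.02 0 0 0 0;0 0 0.01 0 0 0 0;-0.00597 -0.0214 0 0 0 0.07435 0;-0.00597 -0.0214 0 0 0 0.07435 0;-0.00597 -0.0214 0 0 0 0.07435 0;-0.00597 -0.0214 0 0 0 0.07435 0'
python3 -m creep '-0.00597 -0.0214 0 0 0 0.07435 0;-0.00597 -0.0214 0 0 0 0.07435 0;-0.00597 -0.0214 0 0 0 0.07435 0;-0.00597 -0.0214 0 0 0 0.07435 0;-0.00597 -0.0214 0 0 0 0.07435 0;-0.00597 -0.0214 0 0 0 0.07435 0;-0.00597 -0.0214 0 0 0 0.07435 0;-0.00597 -0.0214 0 0 0 0.07435 0'
python3 -m creep '-0.00597 -0.0214 0 0 0 0.07435 0;-0.00597 -0.0214 0 0 0 0.07435 0;-0.00597 -0.0214 0 0 0 0.07435 0;-0.00597 -0.0214 0 0 0 0.07435 0;-0.00597 -0.0214 0 0 0 0.07435 0;-0.00597 -0.0214 0 0 0 0.07435 0;-0.00597 -0.0214 0 0 0 0.07435 0;-0.00597 -0.0214 0 0 0 0.07435 0'
python3 -m creep '0 0 -0.02 0 0 0 0;0 0 -0.02 0 0 0 0;0 0 0 0 0 0 0;0 0 0 0 0 0 0'
```

```text
time: 23.0
tool_pos: [550.1, 468.8, 84.3]
tcp_rot: [3.138, -0.002, 1.607]
contact_force: [0.1, -0.8, -0.4]
grip_width: 76.5
finger_force: 0.0
time: 23.67
tool_pos: [549.3, 468.5, 82.3]
tcp_rot: [3.141, -0.0, 1.607]
contact_force: [-0.2, -0.4, 1.6]
grip_width: 47.6
finger_force: 30.0
time: 24.33
tool_pos: [524.5, 381.8, 141.7]
tcp_rot: [-3.141, 0.0, 1.909]
contact_force: [-0.4, -0.1, -2.5]
grip_width: 47.7
finger_force: 30.0
time: 25.0
tool_pos: [476.9, 210.6, 142.0]
tcp_rot: [-3.141, -0.0, 2.503]
contact_force: [0.2, -0.3, -3.0]
grip_width: 47.7
finger_force: 30.0
time: 25.67
tool_pos: [429.3, 39.5, 142.2]
tcp_rot: [3.142, 0.0, 3.098]
contact_force: [-0.4, 0.0, -3.4]
grip_width: 47.9
finger_force: 30.0
time: 26.0
tool_pos: [429.3, 40.5, 101.8]
tcp_rot: [3.141, -0.002, 3.094]
contact_force: [0.7, -1.1, -3.9]
grip_width: 47.6
finger_force: 30.0
```

```bash
python3 -m creep '0 0 -0.003 0 0 0 0;0 0 -0.002 0 0 0 0;0 0 0 0 0 0 0;0 0 0 0 0 0 0'
python3 -m creep '0 0 -0.002 0 0 0 0;0 0 -0.001 0 0 0 0;0 0 0 0 0 0 0;0 0 0 0 0 0 0'
python3 -m creep '0 0 -0.002 0 0 0 0;0 0 -0.001 0 0 0 0;0 0 0 0 0 0 0;0 0 0 0 0 0 0'
```

```text
time: 26.33
tool_pos: [430.0, 40.6, 97.5]
tcp_rot: [3.142, 0.001, 3.095]
contact_force: [0.3, 0.1, -2.5]
grip_width: 47.6
finger_force: 30.0
time: 26.67
tool_pos: [429.7, 40.5, 94.0]
tcp_rot: [3.141, -0.0, 3.094]
contact_force: [-0.9, -0.5, -2.5]
grip_width: 47.7
finger_force: 30.0
time: 27.0
tool_pos: [429.7, 40.4, 90.9]
tcp_rot: [3.141, -0.0, 3.094]
contact_force: [0.0, 0.0, -3.3]
grip_width: 47.7
finger_force: 30.0
```

```bash
python3 -m creep '0 0 -0.0015 0 0 0 0;0 0 0 0 0 0 0;0 0 0 0 0 0 70;0 0 0 0 0 0 70;0 0 0 0 0 0 70;0 0 0 0 0 0 70;0 0 0.02 0 0 0 70;0 0 0.03 0 0 0 100'
python3 -m creep '0 0 0.03 0 0 0 100;0.00757 0.0137 0 0 0 -0.0771 100;0.00757 0.0137 0 0 0 -0.0771 100;0.00757 0.0137 0 0 0 -0.0771 100;0.00757 0.0137 0 0 0 -0.0771 100;0.00757 0.0137 0 0 0 -0.0771 100;0.00757 0.0137 0 0 0 -0.0771 100;0.00757 0.0137 0 0 0 -0.0771 100'
python3 -m creep '0.00757 0.0137 0 0 0 -0.0771 100;0.00757 0.0137 0 0 0 -0.0771 100;0.00757 0.0137 0 0 0 -0.0771 100;0.00757 0.0137 0 0 0 -0.0771 100;0.00757 0.0137 0 0 0 -0.0771 100;0.00757 0.0137 0 0 0 -0.0771 100;0.00757 0.0137 0 0 0 -0.0771 100;0.00757 0.0137 0 0 0 -0.0771 100'
python3 -m creep '0.00757 0.0137 0 0 0 -0.0771 100;0 0 0 0 0 0 100;0 0 0 0 0 0 100'
python3 - <<'E'
from h import *
t=viewer.capture("top"); s=viewer.capture("scene"); np.save("t5.npy",t)
for p in packs("top",t,(80,140,235,245)): print(p)
print(packs("top",t,(245,140,325,240),23.5))
cv2.imwrite("pics/t5.png",np.hstack([cv2.resize(t[80:200,160:320,::-1],None,fx=2.5,fy=2.5),cv2.resize(s[90:210,200:360,::-1],None,fx=2.5,fy=2.5)]))
E
```

```text
time: 27.67
tool_pos: [428.3, 40.5, 138.2]
tcp_rot: [3.141, -0.006, 3.094]
contact_force: [0.7, -0.7, 0.5]
grip_width: 67.4
finger_force: 0.0
time: 28.33
tool_pos: [483.0, 137.1, 169.4]
tcp_rot: [-3.142, -0.0, 2.551]
contact_force: [0.5, 0.1, 0.5]
grip_width: 91.8
finger_force: 0.0
time: 29.0
tool_pos: [543.5, 246.7, 169.2]
tcp_rot: [-3.141, -0.0, 1.934]
contact_force: [0.3, 0.0, 0.1]
grip_width: 92.0
finger_force: 0.0
time: 29.25
tool_pos: [550.7, 259.9, 169.0]
tcp_rot: [-3.141, 0.0, 1.864]
contact_force: [0.1, -0.3, -0.9]
grip_width: 91.6
finger_force: 0.0
(array([553.1, 203.8]), array([ 77.5, 142.4]), np.float64(18.3))
(array([597.8, 326.4]), array([54.9, 86.6]), np.float64(109.6))
[(array([426.6, -58.2]), array([ 48.4, 108.4]), np.float64(178.6)), (array([430.4,  41.2]), array([ 47.3, 109.9]), np.float64(177.1)), (array([556.5, -64.1]), array([ 49.2, 108.8]), np.float64(178.6))]
```

View pics/t5.png

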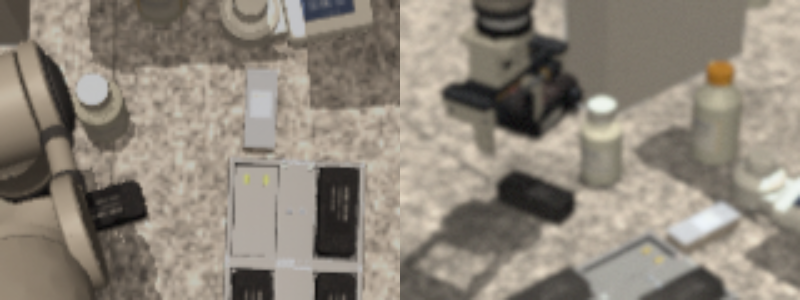

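Three packs are home and pack A is unmoved. The gripper is over A's left half, with its body clear of the bottle (crop (600,145)). I descend, grip and slide the pack away from the bottle.

```bash
python3 -m creep '0 0 -0.03 0 0 0 100;0 0 -0.02 0 0 0 100;0 0 -0.02 0 0 0 100;0 0 0 0 0 0 100'
python3 -m creep '0 0 -0.01 0 0 0 100;0 0 -0.0065 0 0 0 100;0 0 0 0 0 0 100;0 0 0 0 0 0 0;0 0 0 0 0 0 0;0 0 0 0 0 0 0;0 0 0 0 0 0 0;0 0 0 0 0 0 0'
python3 -m creep '0 0 0 0 0 0 0;0 0 0 0 0 0 0;0 0 0 0 0 0 0;0 0 0 0 0 0 0;0 0 0 0 0 0 0;0 0 0 0 0 0 0'
```

```text
time: 29.68
tool_pos: [548.5, 258.1, 95.7]
tcp_rot: [-3.134, 0.0, 1.861]
contact_force: [-0.9, -0.4, -0.7]
grip_width: 91.8
finger_force: 0.0
time: 30.35
tool_pos: [551.1, 259.7, 83.4]
tcp_rot: [3.141, -0.0, 1.861]
contact_force: [-0.0, 0.8, 0.9]
grip_width: 63.2
finger_force: 0.0
time: 30.85
tool_pos: [551.0, 259.7, 83.1]
tcp_rot: [3.141, -0.0, 1.861]
contact_force: [-0.7, 0.7, 1.2]
grip_width: 48.1
finger_force: 30.0
```

```bash
python3 -m creep '-0.005 0 0.0005 0 0 0 0;-0.01 0 0 0 0 0 0;-0.01 0 0 0 0 0 0;-0.01 0 0 0 0 0 0;-0.01 0 0 0 0 0 0;-0.01 0 0 0 0 0 0;-0.005 0 0 0 0 0 0;0 0 0 0 0 0 0'
python3 -m creep '0 0 -0.0005 0 0 0 70;0 0 0 0 0 0 100;0 0 0 0 0 0 100;0 0 0 0 0 0 100;0 0 0 0 0 0 100;0 0 0.02 0 0 0 100;0 0 0.03 0 0 0 100;0 0 0.03 0 0 0 100'
python3 -m creep '-0.02 0.02 0 0 0 0 100;-0.03 0.03 0 0 0 0 100;-0.03 0.03 0 0 0 0 100;-0.02 0.02 0 0 0 0 100;0 0 0 0 0 0 100;0 0 0 0 0 0 100'
python3 - <<'E'
from h import *
t=viewer.capture("top"); s=viewer.capture("scene"); np.save("t6.npy",t)
for p in packs("top",t,(150,140,235,245)): print(p)
cv2.imwrite("pics/t6.png",np.hstack([cv2.resize(t[100:220,120:280,::-1],None,fx=2.5,fy=2.5),cv2.resize(s[90:210,200:360,::-1],None,fx=2.5,fy=2.5)]))
E
```

```text
time: 31.52
tool_pos: [489.4, 259.6, 83.3]
tcp_rot: [-3.14, -0.0, 1.861]
contact_force: [-0.4, 0.4, -2.1]
grip_width: 47.7
finger_force: 30.0
time: 32.18
tool_pos: [490.5, 259.4, 163.2]
tcp_rot: [-3.139, 0.0, 1.861]
contact_force: [0.5, 1.0, -0.2]
grip_width: 91.3
finger_force: 0.0
time: 32.68
tool_pos: [391.1, 359.5, 163.2]
tcp_rot: [3.141, 0.0, 1.864]
contact_force: [0.3, -0.1, 0.5]
grip_width: 91.8
finger_force: 0.0
(array([499.8, 223.5]), array([ 49.5, 108. ]), np.float64(106.7))
```

View pics/t6.png

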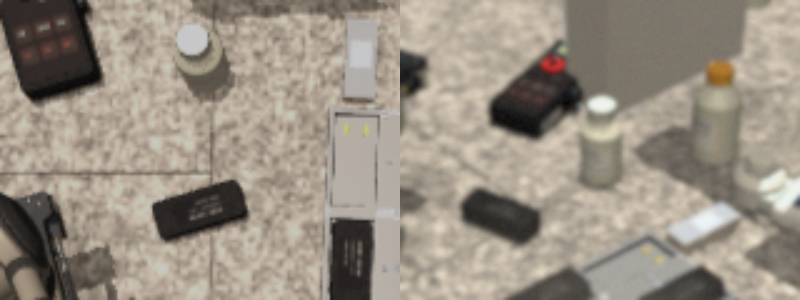

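Pack A is now clear at (499.8,223.5), 106.7°, and the bottle is untouched at crop (198,45).

```bash
python3 -m creep '0.0218 -0.02724 0 0 0 0 100;0.0218 -0.02724 0 0 0 0 100;0.0218 -0.02724 0 0 0 0 100;0.0218 -0.02724 0 0 0 0 100;0.0218 -0.02724 0 0 0 0 100;0 0 0 0 0 0 100;0 0 -0.03 0 0 0 100;0 0 -0.03 0 0 0 100'
python3 -m creep '0 0 -0.015 0 0 0 100;0 0 -0.006 0 0 0 100;0 0 0 0 0 0 100;0 0 0 0 0 0 0;0 0 0 0 0 0 0;0 0 0 0 0 0 0;0 0 0 0 0 0 0;0 0 0 0 0 0 0'
python3 -m creep '0 0 0 0 0 0 0;0 0 0 0 0 0 0;0 0 0 0 0 0 0;0 0 0 0 0 0 0;0 0 0 0 0 0 0;0 0 0 0 0 0 0'
python3 -m creep '0 0 0.01 0 0 0 0;0 0 0.02 0 0 0 0;0 0 0.02 0 0 0 0;0 0 0.01 0 0 0 0;0.0038 -0.01178 0 0 0 0.0771 0;0.0038 -0.01178 0 0 0 0.0771 0;0.0038 -0.01178 0 0 0 0.0771 0;0.0038 -0.01178 0 0 0 0.0771 0'
python3 -m creep '0.0038 -0.01178 0 0 0 0.0771 0;0.0038 -0.01178 0 0 0 0.0771 0;0.0038 -0.01178 0 0 0 0.0771 0;0.0038 -0.01178 0 0 0 0.0771 0;0.0038 -0.01178 0 0 0 0.0771 0;0.0038 -0.01178 0 0 0 0.0771 0;0.0038 -0.01178 0 0 0 0.0771 0;0.0038 -0.01178 0 0 0 0.0771 0'
python3 -m creep '0.0038 -0.01178 0 0 0 0.0771 0;0.0038 -0.01178 0 0 0 0.0771 0;0.0038 -0.01178 0 0 0 0.0771 0;0.0038 -0.01178 0 0 0 0.0771 0;0 0 -0.02 0 0 0 0;0 0 -0.02 0 0 0 0;0 0 0 0 0 0 0;0 0 0 0 0 0 0'
python3 -m creep '0 0 -0.003 0 0 0 0;0 0 -0.002 0 0 0 0;0 0 0 0 0 0 0;0 0 0 0 0 0 0'
python3 -m creep '0 0 -0.002 0 0 0 0;0 0 -0.001 0 0 0 0;0 0 0 0 0 0 0;0 0 0 0 0 0 0'
python3 -m creep '0 0 -0.002 0 0 0 0;0 0 -0.001 0 0 0 0;0 0 0 0 0 0 0;0 0 0 0 0 0 0'
```

```text
time: 33.45
tool_pos: [503.4, 220.7, 103.8]
tcp_rot: [3.136, 0.0, 1.857]
contact_force: [0.3, 0.7, -0.9]
grip_width: 92.0
finger_force: 0.0
time: 34.12
tool_pos: [501.3, 222.5, 82.8]
tcp_rot: [3.14, 0.0, 1.861]
contact_force: [-0.5, 0.5, -0.0]
grip_width: 63.0
finger_force: 0.0
time: 34.62
tool_pos: [501.0, 222.5, 82.2]
tcp_rot: [3.141, -0.0, 1.861]
contact_force: [-1.6, 0.2, 3.6]
grip_width: 47.5
finger_force: 30.0
time: 35.28
tool_pos: [516.0, 174.7, 142.0]
tcp_rot: [-3.141, -0.0, 2.173]
contact_force: [0.2, 0.2, -1.9]
grip_width: 47.8
finger_force: 30.0
time: 35.95
tool_pos: [546.4, 80.4, 141.8]
tcp_rot: [-3.141, -0.001, 2.79]
contact_force: [0.2, 0.2, -3.4]
grip_width: 47.7
finger_force: 30.0
time: 36.62
tool_pos: [561.1, 33.9, 101.3]
tcp_rot: [3.141, -0.003, 3.094]
contact_force: [-0.0, 0.3, -2.0]
grip_width: 47.7
finger_force: 30.0
time: 36.95
tool_pos: [561.9, 34.0, 97.6]
tcp_rot: [3.142, 0.001, 3.095]
contact_force: [-0.5, -0.0, -2.2]
grip_width: 47.7
finger_force: 30.0
time: 37.28
tool_pos: [561.7, 33.9, 94.0]
tcp_rot: [3.142, -0.0, 3.094]
contact_force: [-0.3, -0.1, -2.9]
grip_width: 47.9
finger_force: 30.0
time: 37.62
tool_pos: [561.7, 33.9, 90.9]
tcp_rot: [3.142, -0.0, 3.094]
contact_force: [0.1, -0.3, -2.4]
grip_width: 47.6
finger_force: 30.0
```

```bash
python3 -m creep '0 0 -0.0015 0 0 0 0;0 0 0 0 0 0 0;0 0 0 0 0 0 70;0 0 0 0 0 0 70;0 0 0 0 0 0 70;0 0 0 0 0 0 70;0 0 0.02 0 0 0 70;0 0 0.03 0 0 0 100'
python3 -m creep '0 0 0.03 0 0 0 100;-0.02 0.03 0 0 0 0 100;-0.02 0.03 0 0 0 0 100;-0.02 0.03 0 0 0 0 100;-0.02 0.03 0 0 0 0 100;-0.02 0.03 0 0 0 0 100;0 0 0 0 0 0 100;0 0 0 0 0 0 100'
python3 - <<'E'
from h import *
t=viewer.capture("top"); s=viewer.capture("scene"); np.save("t7.npy",t); np.save("s7.npy",s)
print(packs("top",t,(245,140,325,240),23.5))
k=cv2.resize(t[140:200,340:400,::-1],(400,400),interpolation=2); d=cv2.resize(t[140:240,240:330,::-1],(360,400),interpolation=2)
cv2.imwrite("pics/t7.png",np.hstack([d,k]))
for n,im,(x0,y0,x1,y1) in (("top",t,(350,155,400,200)),("scene",s,(345,225,380,262))):
    m=np.zeros(im.shape[:2],np.uint8); m[y0:y1,x0:x1]=(im[y0:y1,x0:x1].max(2)<75)*255
    c=max(cv2.findContours(m,0,2)[0],key=cv2.contourArea); r=cv2.minAreaRect(c); print(n,r,cv2.contourArea(c))
    M=cv2.moments(c); u=[M['m10']/M['m00'],M['m01']/M['m00']]; print('centroid',u,ray(n,u,82))
    cv2.imwrite(f"pics/k_{n}.png",cv2.resize(np.dstack([im[y0:y1,x0:x1,::-1]]),None,fx=8,fy=8,interpolation=2))
E
python3 -c "
import cv2,numpy as np
a=cv2.imread('pics/k_top.png');b=cv2.imread('pics/k_scene.png');h=max(a.shape[0],b.shape[0])
f=lambda x:cv2.copyMakeBorder(x,0,h-x.shape[0],0,0,0)
cv2.imwrite('pics/k.png',np.hstack([f(a),f(b)]))"
```

```text
time: 38.28
tool_pos: [560.1, 34.0, 137.4]
tcp_rot: [3.141, -0.007, 3.094]
contact_force: [0.7, 1.1, 0.9]
grip_width: 67.4
finger_force: 0.0
time: 38.95
tool_pos: [460.9, 185.3, 169.7]
tcp_rot: [3.142, 0.0, 3.098]
contact_force: [0.3, -0.9, 0.0]
grip_width: 91.7
finger_force: 0.0
[(array([426.5, -58.8]), array([ 47.6, 109.8]), np.float64(176.5)), (array([430.4,  41.2]), array([ 47.3, 109.9]), np.float64(177.1)), (array([556.5, -64.1]), array([ 49.2, 108.8]), np.float64(178.6)), (array([561.7,  34.9]), array([ 46. , 111.9]), np.float64(179.3))]
top ((371.7000427246094, 177.40000915527344), (13.86362075805664, 16.994115829467773), 63.43495178222656) 143.5
centroid [371.39605110336817, 178.6004645760743] [[ 501.50060931 -279.83246716   82.        ]]
scene ((374.891845703125, 232.35133361816406), (9.764801025390625, 3.7199244499206543), 35.53767776489258) 15.5
centroid [375.1075268817204, 232.7311827956989] [[ 567.98249159 -289.4747081    82.        ]]
```

View pics/t7.png

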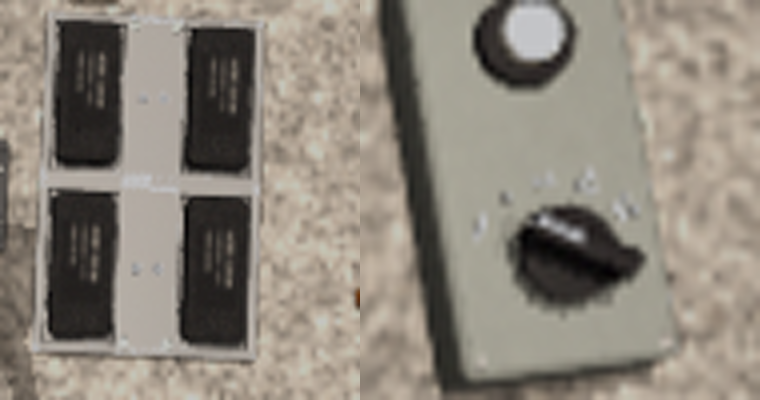

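View pics/k.png

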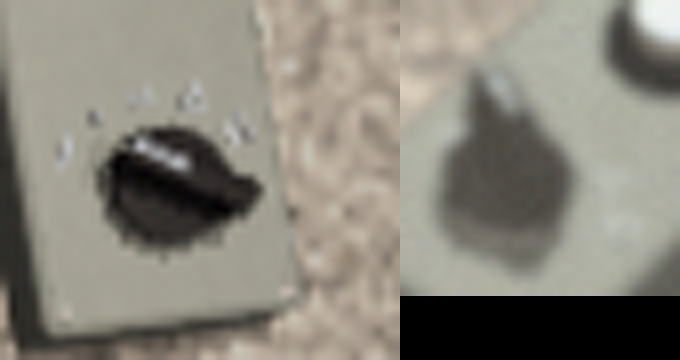

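All four packs lie home in the dock. In the left half of k.png the knob skirt is centred at about (165,187), the bar runs from about (118,148) to (258,188), and the white line points left at the dash (62,150). The dot groups are at (95,117), (140,98), (192,97) and (238,130), which puts the selector at 0.

Run:
```python
from h import *
from scipy.optimize import least_squares
f=lambda P,k=8,o=(350,155):(np.float64(P)+.5)/k-.5+np.array(o)
t=np.load("t7.npy")
sk=ray("top",f([(165,187)]),68)[0,:2]; bar=ray("top",f([(118,148),(258,188)]),95)[:,:2]
D=ray("top",f([(62,150),(95,117),(140,98),(192,97),(238,130)]),50)[:,:2]
print('skirt',sk,'bar',bar,bar.mean(0),np.degrees(np.arctan2(*(bar[0]-bar[1])[::-1])))
r=least_squares(lambda p:np.r_[np.hypot(*(D-p[:2]).T)-p[3], 20*np.sin(np.arctan2(D[:,1]-p[1],D[:,0]-p[0])-p[2]+np.arange(5)*np.pi/6)],[505,-280,1.1,35]).x
print('dots fit centre',r[:2],'angle0',np.degrees(r[2]),'radius',r[3])
print([np.degrees(np.arctan2(d[1]-sk[1],d[0]-sk[0])).round(1) for d in D])
# white disc of the button
m=np.zeros(t.shape[:2],np.uint8); m[135:155,355:375]=(t[135:155,355:375].min(2)>150)*255
c=max(cv2.findContours(m,0,2)[0],key=cv2.contourArea); M=cv2.moments(c); u=[M['m10']/M['m00'],M['m01']/M['m00']]
s=np.load("s7.npy"); n=np.zeros(s.shape[:2],np.uint8); n[215:240,365:395]=(s[215:240,365:395].min(2)>150)*255
c2=max(cv2.findContours(n,0,2)[0],key=cv2.contourArea); M=cv2.moments(c2); v=[M['m10']/M['m00'],M['m01']/M['m00']]
print('button',u,cv2.contourArea(c),v,cv2.contourArea(c2))
for z in (55,60,65,70): print(z,ray("top",u,z)[0,:2],ray("scene",v,z)[0,:2])
```

```text
skirt [ 505.86706581 -280.93361667] bar [[ 515.43076582 -256.127818  ]
 [ 500.65865299 -305.50618107]] [ 508.04470941 -280.81699953] 73.34483346276605
dots fit centre [ 506.14371006 -284.8431859 ] angle0 67.95574513371157 radius 38.395263970876584
[np.float64(61.6), np.float64(32.7), np.float64(2.9), np.float64(-25.4), np.float64(-54.4)]
button [365.5238095238095, 144.26007326007326] 45.5 [377.4537712895377, 228.91058394160584] 548.0
55 [ 610.42146262 -276.26679058] [ 609.21341546 -268.8678229 ]
60 [ 609.09379106 -274.69911772] [ 604.61327571 -271.70327534]
65 [ 607.76611951 -273.13144486] [ 600.01313596 -274.53872779]
70 [ 606.43844796 -271.56377201] [ 595.41299621 -277.37418023]
```

```bash
python3 -m creep '0.00187 -0.01941 0.0025 0 0 -0.0791 100;0.00187 -0.01941 0.0025 0 0 -0.0791 100;0.00187 -0.01941 0.0025 0 0 -0.0791 100;0.00187 -0.01941 0.0025 0 0 -0.0791 100;0.00187 -0.01941 0.0025 0 0 -0.0791 100;0.00187 -0.01941 0.0025 0 0 -0.0791 100;0.00187 -0.01941 0.0025 0 0 -0.0791 100;0.00187 -0.01941 0.0025 0 0 -0.0791 100'
python3 -m creep '0.00187 -0.01941 0.0025 0 0 -0.0791 100;0.00187 -0.01941 0.0025 0 0 -0.0791 100;0.00187 -0.01941 0.0025 0 0 -0.0791 100;0.00187 -0.01941 0.0025 0 0 -0.0791 100;0.00187 -0.01941 0.0025 0 0 -0.0791 100;0.00187 -0.01941 0.0025 0 0 -0.0791 100;0.00187 -0.01941 0.0025 0 0 -0.0791 100;0.00187 -0.01941 0.0025 0 0 -0.0791 100'
python3 -m creep '0.00187 -0.01941 0.0025 0 0 -0.0791 100;0.00187 -0.01941 0.0025 0 0 -0.0791 100;0.00187 -0.01941 0.0025 0 0 -0.0791 100;0.00187 -0.01941 0.0025 0 0 -0.0791 100;0.00187 -0.01941 0.0025 0 0 -0.0791 100;0.00187 -0.01941 0.0025 0 0 -0.0791 100;0.00187 -0.01941 0.0025 0 0 -0.0791 100;0.00187 -0.01941 0.0025 0 0 -0.0791 100'
python3 -m creep '0 0 0 0 0 0 100;0 0 -0.03 0 0 0 100;0 0 -0.02 0 0 0 100;0 0 0 0 0 0 50;0 0 0 0 0 0 50;0 0 0 0 0 0 50;0 0 0 0 0 0 50;0 0 0 0 0 0 50'
python3 - <<'E'
from h import *
s=viewer.capture("scene"); np.save("s8.npy",s)
crop("scene",s,300,130,420,270,5,"pics/s8.png")
o=readout.get_obs(); p=o['tool_pos']; print(p,o['joint_positions'].round(2),o['grip_width'])
# where the fingertip midpoint should appear, and the knob top at the estimated place
print('tip',(proj("scene",[p[0],p[1],p[2]-66])-[300,130])*5,'knob top',(proj("scene",[506.5,-282,95])-[300,130])*5)
E
```

```text
time: 39.72
tool_pos: [477.3, 26.1, 189.6]
tcp_rot: [3.141, 0.0, 2.455]
contact_force: [-0.4, -0.3, -0.9]
grip_width: 92.0
finger_force: 0.0
time: 40.38
tool_pos: [491.7, -129.4, 209.6]
tcp_rot: [3.141, 0.0, 1.822]
contact_force: [0.6, -0.4, -0.2]
grip_width: 91.6
finger_force: 0.0
time: 41.05
tool_pos: [506.0, -284.8, 229.5]
tcp_rot: [3.142, 0.0, 1.19]
contact_force: [-0.8, -0.0, -0.1]
grip_width: 92.1
finger_force: 0.0
time: 41.72
tool_pos: [507.2, -282.3, 181.0]
tcp_rot: [3.139, 0.001, 1.196]
contact_force: [-0.1, 0.4, 0.1]
grip_width: 63.1
finger_force: 0.0
[ 507.07360759 -282.16238956  180.76227358] [-0.64  0.55  1.52  0.    1.07 -0.27] 59.0219998893032
tip [[297.36128418 515.21517387]] knob top [[292.02709115 542.48418026]]
```

View pics/s8.png

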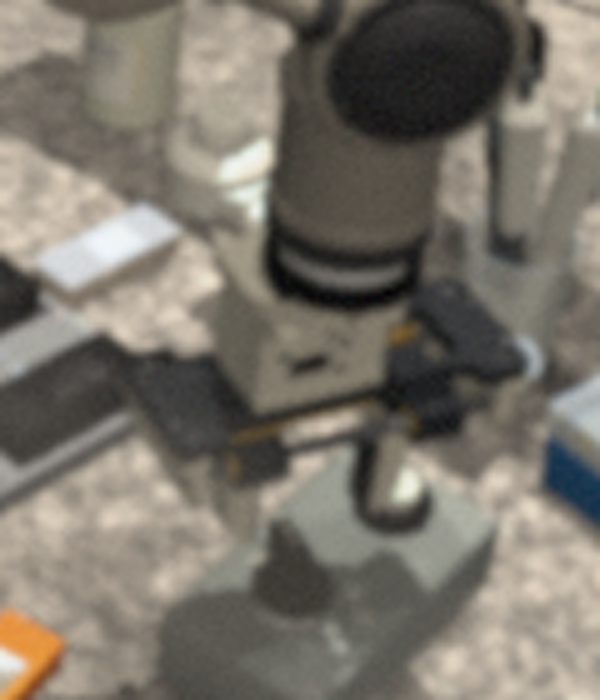

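The knob (about (295,560) in the crop) stands between the two fingers. The estimated knob top projects to (292,542), on the bar. I descend and grip it.

```bash
python3 -m creep '0 0 -0.02 0 0 0 50;0 0 -0.01 0 0 0 50;0 0 -0.006 0 0 0 50;0 0 -0.0035 0 0 0 50;0 0 0 0 0 0 50;0 0 0 0 0 0 50'
python3 -m creep '0 0 0 0 0 0 20;0 0 0 0 0 0 20;0 0 0 0 0 0 20;0 0 0 0 0 0 20;0 0 0 0 0 0 10;0 0 0 0 0 0 10;0 0 0 0 0 0 10;0 0 0 0 0 0 10'
python3 -c "
from h import *
o=readout.get_obs(); print(o['moment'],o['finger_force'],o['grip_width'])"
```

```text
time: 42.27
tool_pos: [506.8, -282.0, 140.3]
tcp_rot: [3.141, 0.0, 1.196]
contact_force: [-0.3, -1.1, 0.2]
grip_width: 46.3
finger_force: 0.0
time: 42.93
tool_pos: [507.4, -282.1, 140.3]
tcp_rot: [3.139, 0.0, 1.196]
contact_force: [4.8, 0.4, -0.5]
grip_width: 12.8
finger_force: 29.9
[-0.09182883 -0.80675456 -0.0472701 ] 29.945168495178223 12.813112063991554
```

```bash
python3 -m creep '0.0006 0 -0.003 0 0 0 0;0 0 -0.003 0 0 0 0;0 0 -0.002 0 0 0 0;0 0 -0.0015 0 0 0 0;0 0 0 0 0 0 0;0 0 0 0 0 0 0'
python3 -m creep '0 0 -0.0005 0 0 0 0;0 0 -0.0005 0 0 0 0;0 0 0 0 0 0 0'
```

```text
time: 43.43
tool_pos: [507.6, -282.1, 131.2]
tcp_rot: [3.14, 0.0, 1.196]
contact_force: [2.4, 0.6, 7.7]
grip_width: 12.9
finger_force: 30.0
time: 43.68
tool_pos: [507.6, -282.1, 130.3]
tcp_rot: [3.14, 0.0, 1.196]
contact_force: [1.4, 1.0, 8.4]
grip_width: 12.5
finger_force: 30.0
```

```bash
python3 -m creep '0 0 -0.0003 0 0 0 0;0 0 0 0 0 -0.03 0;0 0 0 0 0 -0.07 0;0 0 0 0 0 0 0'
python3 -c "
from h import *
o=readout.get_obs(); print(o['moment'],o['contact_force'])"
```

```text
time: 44.02
tool_pos: [507.8, -282.2, 130.2]
tcp_rot: [3.139, 0.0, 1.093]
contact_force: [2.3, 0.6, 8.5]
grip_width: 12.8
finger_force: 30.0
[ 0.11757637 -0.2252323  -0.0399431 ] [2.26793094 0.64976886 8.45918428]
```

```bash
python3 -m creep '0 0 0 0 0 -0.0997 0;0 0 0 0 0 -0.0997 0;0 0 0 0 0 -0.0997 0;0 0 0 0 0 -0.0997 0;0 0 0 0 0 -0.0997 0;0 0 0 0 0 -0.0997 0;0 0 0 0 0 -0.0997 0;0 0 0 0 0 -0.0997 0'
python3 -m creep '0 0 0 0 0 -0.0997 0;0 0 0 0 0 -0.0997 0;0 0 0 0 0 -0.0997 0;0 0 0 0 0 -0.0997 0;0 0 0 0 0 -0.0997 0;0 0 0 0 0 -0.0997 0;0 0 0 0 0 -0.0997 0;0 0 0 0 0 -0.0997 0'
python3 -m creep '0 0 0 0 0 -0.0997 0;0 0 0 0 0 -0.0997 0;0 0 0 0 0 -0.0997 0;0 0 0 0 0 -0.0997 0;0 0 0 0 0 0 0;0 0 0 0 0 0 0'
python3 -c "
from h import *
o=readout.get_obs(); print(o['moment'],o['contact_force'],o['tool_pos'],o['tcp_rot'])"
```

```text
time: 44.68
tool_pos: [508.8, -283.4, 130.8]
tcp_rot: [3.136, -0.003, 0.294]
contact_force: [5.2, -3.4, 8.2]
grip_width: 12.7
finger_force: 30.0
time: 45.35
tool_pos: [508.7, -285.0, 131.1]
tcp_rot: [3.138, -0.008, -0.504]
contact_force: [2.4, -8.9, 7.0]
grip_width: 13.0
finger_force: 30.0
time: 45.85
tool_pos: [508.2, -285.6, 131.1]
tcp_rot: [3.14, -0.009, -0.899]
contact_force: [2.2, -11.3, 7.6]
grip_width: 12.5
finger_force: 30.0
[-1.87554299  0.06300506 -0.04538727] [  2.23609978 -11.32366995   7.6483501 ] [ 508.18803784 -285.61834317  131.07070308] [ 3.14012836 -0.00873614 -0.89858   ]
```

```bash
python3 -m creep '0.0005 -0.002 0 0 0 0 0;0 -0.0015 0 0 0 0 0;0 0 0 0 0 0 0;0 0 0 0 0 0 0'
python3 -m creep '0 0 0.003 0 0 0 0;0 0 0.003 0 0 0 0;0 0 0.003 0 0 0 0;0 0 0 0 0 0 0;0 0 0 0 0 0 0'
python3 -c "
from h import *
o=readout.get_obs(); print(o['moment'],o['contact_force'],o['tool_pos'],o['tcp_rot'])"
```

```text
time: 46.18
tool_pos: [508.3, -286.4, 130.3]
tcp_rot: [-3.141, -0.003, -0.898]
contact_force: [1.8, -1.0, 8.8]
grip_width: 13.0
finger_force: 30.0
time: 46.6
tool_pos: [508.3, -286.3, 138.6]
tcp_rot: [-3.141, -0.003, -0.898]
contact_force: [4.2, -4.1, 3.3]
grip_width: 12.8
finger_force: 30.0
[-0.62705474 -0.60800924  0.00504348] [ 4.20182964 -4.11798029  3.32107004] [ 508.2808426  -286.29187501  138.6286413 ] [-3.14143408e+00 -2.73805086e-03 -8.98157871e-01]
```

```bash
python3 -m creep '0 0 0 0 0 0 20;0 0 0 0 0 0 40;0 0 0 0 0 0 50;0 0 0 0 0 0 50;0 0 0 0 0 0 50;0 0 0.02 0 0 0 50;0 0 0.03 0 0 0 50;0 0 0.03 0 0 0 50'
python3 -m creep '0 0.03 0 0 0 0.08 50;0 0.04 0 0 0 0.08 50;0 0.04 0 0 0 0.08 30;0 0.04 0 0 0 0.08 30;0 0.04 0 0 0 0.08 30;0 0 0 0 0 0 30;0 0 0 0 0 0 30'
python3 - <<'E'
from h import *
t=viewer.capture("top"); s=viewer.capture("scene"); np.save("t9.npy",t); np.save("s9.npy",s)
print(packs("top",t,(245,140,325,240),23.5))
a=cv2.resize(t[130:200,340:400,::-1],None,fx=6,fy=6,interpolation=2); b=cv2.resize(s[210:280,325:395,::-1],None,fx=6,fy=6,interpolation=2)
cv2.imwrite("pics/t9.png",np.hstack([a,b]))
o=readout.get_obs(); print(o['tool_pos'],o['tcp_rot'])
E
```

```text
time: 47.27
tool_pos: [507.1, -284.9, 218.1]
tcp_rot: [3.141, 0.003, -0.898]
contact_force: [1.6, -1.3, 0.4]
grip_width: 46.0
finger_force: 0.0
time: 47.85
tool_pos: [507.6, -93.5, 218.3]
tcp_rot: [3.141, 0.0, -0.494]
contact_force: [0.3, -0.5, 0.3]
grip_width: 27.7
finger_force: 0.0
[(array([430.3,  40.7]), array([ 48.3, 108.3]), np.float64(179.3)), (array([506. , -53.7]), array([ 64.8, 139.6]), np.float64(7.3)), (array([561.7,  34.9]), array([ 46. , 111.9]), np.float64(179.3)), (array([ 572.2, -120.6]), array([ 66.8, 146.1]), np.float64(23.3))]
[507.87550996 -95.93141456 218.2764998 ] [ 3.14110358e+00 -3.17164834e-04 -4.98466725e-01]
```

View pics/t9.png

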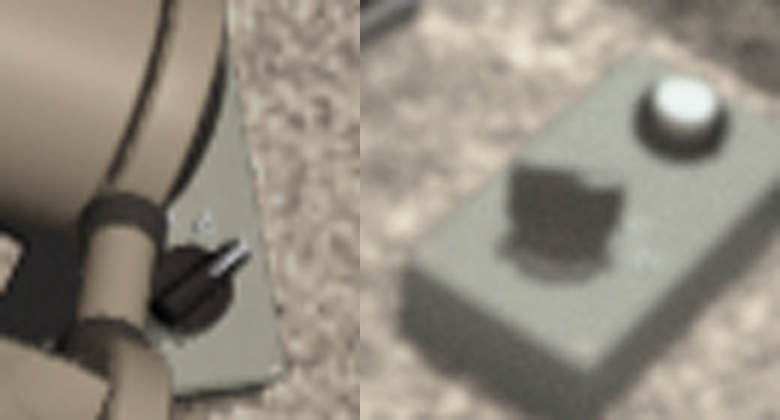

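The knob is out and its white line points at the upper right, the four-dot place (about (235,255)). The button's white top is at about (686,97) in the scene half. I've used up the picture allowance (16 viewed against the 14 allowed), so from here I measure by numbers only.

Run:
```python
from h import *
s=np.load("s9.npy"); u=[365.52,144.26]
R0=s[215:240,365:395]; m=(R0.min(2)>165).astype(np.uint8)
n,l,st,ce=cv2.connectedComponentsWithStats(m); k=1+np.argmax(st[1:,4]); v=ce[k]+[365,215]; print(v,st[k])
def line(nm,p): a=ray(nm,p,0)[0]; b=ray(nm,p,100)[0]; return a,(b-a)/np.linalg.norm(b-a)
a,d=line("top",u); b,e=line("scene",v)
x=np.linalg.lstsq(np.c_[d,-e],b-a,rcond=None)[0]; p,q=a+d*x[0],b+e*x[1]; print('tri',p,q,np.linalg.norm(p-q))
for z in (60,64): print(z,ray("top",u,z)[0,:2],ray("scene",v,z)[0,:2])
# knob check, same cameras: skirt/bar top at true axis
print(proj("top",[508.3,-286.3,68]),'measured skirt',(np.array([165,187])+.5)/8-.5+[350,155])
```

```text
[374.34545455 224.5030303 ] [  0   0  23  22 165]
tri [ 604.04372176 -268.72463882   79.01954939] [ 597.46503582 -263.8771289    75.75286968] 8.800491885627032
60 [ 609.09406957 -274.68772595] [ 612.08786305 -254.64777015]
64 [ 608.0319313  -273.43362955] [ 608.37480568 -256.99130728]
[[371.97299618 177.10555108]] measured skirt [370.1875 177.9375]
```

Run:
```python
from h import *
s=np.load("s9.npy")
for th in (190,205,220):
    m=np.zeros(s.shape[:2],np.uint8); m[220:234,372:388]=s[220:234,372:388].min(2)>th
    n,l,st,ce=cv2.connectedComponentsWithStats(m); k=1+np.argmax(st[1:,4]); print(th,ce[k],st[k])
v=ce[k]
for z in (58,62,66): print(z,ray("top",[365.52,144.26],z)[0,:2],ray("scene",v,z)[0,:2])
```

```text
190 [378.92592593 225.96296296] [375 223   9   7  54]
205 [378.83333333 225.95833333] [375 223   9   7  48]
220 [378.77142857 225.97142857] [375 224   8   5  35]
58 [ 609.6251387  -275.31477416] [ 618.58360605 -265.42512446]
62 [ 608.56300043 -274.06067775] [ 614.85014548 -267.71610952]
66 [ 607.50086217 -272.80658134] [ 611.11668491 -270.00709458]
```

```bash
python3 -m creep '0.017 -0.03 0 0 0 0 0;0.017 -0.03 0 0 0 0 0;0.017 -0.03 0 0 0 0 0;0.017 -0.03 0 0 0 0 0;0.017 -0.03 0 0 0 0 0;0.017 -0.03 0 0 0 0 0;0 0 0 0 0 0 0;0 0 -0.03 0 0 0 0'
python3 -m creep '0 0 -0.02 0 0 0 0;0 0 -0.015 0 0 0 0;0 0 0 0 0 0 0;0 0 0 0 0 0 0;0 0 -0.005 0 0 0 0;0 0 0 0 0 0 0;0 0 0 0 0 0 0'
python3 -m creep '0 0 -0.003 0 0 0 0;0 0 0 0 0 0 0;0 0 0 0 0 0 0'
python3 -m creep '0 0 -0.003 0 0 0 0;0 0 0 0 0 0 0;0 0 0 0 0 0 0'
```

```text
time: 48.62
tool_pos: [611.7, -280.9, 192.7]
tcp_rot: [3.141, -0.011, -0.503]
contact_force: [1.5, 0.2, 0.9]
grip_width: 0.4
finger_force: 0.0
time: 49.2
tool_pos: [610.0, -275.8, 149.2]
tcp_rot: [3.141, -0.001, -0.498]
contact_force: [-0.4, 0.4, -0.4]
grip_width: -0.0
finger_force: 0.0
time: 49.45
tool_pos: [609.8, -275.3, 145.4]
tcp_rot: [3.142, -0.0, -0.498]
contact_force: [0.2, -0.7, -0.3]
grip_width: 0.5
finger_force: 0.0
time: 49.7
tool_pos: [609.7, -275.3, 142.0]
tcp_rot: [3.142, 0.0, -0.498]
contact_force: [0.3, -0.4, 0.0]
grip_width: 0.4
finger_force: 0.0
```

Tip at 76 mm with no contact yet, so I step on down.

```bash
python3 -m creep '0 0 -0.003 0 0 0 0;0 0 0 0 0 0 0;0 0 0 0 0 0 0'
python3 -m creep '0 0 -0.003 0 0 0 0;0 0 0 0 0 0 0;0 0 0 0 0 0 0'
python3 -m creep '0 0 -0.002 0 0 0 0;0 0 0 0 0 0 0;0 0 0 0 0 0 0'
python3 -m creep '0 0 -0.002 0 0 0 0;0 0 0 0 0 0 0;0 0 0 0 0 0 0'
```

```text
time: 49.95
tool_pos: [609.6, -275.4, 138.9]
tcp_rot: [3.142, 0.001, -0.498]
contact_force: [-0.2, -0.4, -0.1]
grip_width: 0.5
finger_force: 0.0
time: 50.2
tool_pos: [609.9, -275.6, 136.4]
tcp_rot: [3.141, -0.001, -0.498]
contact_force: [0.0, 0.3, 3.1]
grip_width: 0.2
finger_force: 1.0
time: 50.45
tool_pos: [610.0, -275.5, 134.5]
tcp_rot: [3.141, -0.001, -0.498]
contact_force: [0.2, 0.2, 3.3]
grip_width: 0.9
finger_force: 1.6
time: 50.7
tool_pos: [609.9, -275.5, 132.4]
tcp_rot: [3.141, -0.001, -0.498]
contact_force: [0.1, -0.9, 4.6]
grip_width: 0.4
finger_force: 2.2
```

```bash
python3 -m creep '0 0 -0.001 0 0 0 0;0 0 0 0 0 0 0;0 0 0 0 0 0 0'
python3 -m creep '0 0 -0.001 0 0 0 0;0 0 0 0 0 0 0;0 0 0 0 0 0 0'
python3 -m creep '0 0 -0.0005 0 0 0 0;0 0 0 0 0 0 0;0 0 0 0 0 0 0'
```

```text
time: 50.95
tool_pos: [609.9, -275.6, 131.8]
tcp_rot: [3.141, -0.001, -0.498]
contact_force: [0.5, -0.9, 6.9]
grip_width: 0.4
finger_force: 3.2
time: 51.2
tool_pos: [610.0, -275.5, 131.7]
tcp_rot: [3.141, -0.001, -0.498]
contact_force: [-1.9, 1.3, 11.3]
grip_width: -0.0
finger_force: 5.6
time: 51.45
tool_pos: [610.0, -275.6, 131.6]
tcp_rot: [3.141, -0.002, -0.498]
contact_force: [-2.2, 2.1, 13.8]
grip_width: 1.0
finger_force: 6.7
```

The button reached its hard stop at 131.7, about 6 mm after first contact. I lift off, move clear and check by numbers.

```bash
python3 -m creep '0 0 0.005 0 0 0 0;0 0 0.01 0 0 0 0;0 0 0.03 0 0 0 0;0 0 0.04 0 0 0 0;0 0 0.04 0 0 0 0;0 0 0 0 0 0 0;-0.02 0.03 0 0 0 0 0;-0.02 0.035 0 0 0 0 0'
python3 -m creep '-0.02 0.035 0 0 0 0 0;-0.02 0.035 0 0 0 0 0;-0.02 0.035 0 0 0 0 0;-0.02 0.035 0 0 0 0 0;-0.01 0.035 0 0 0 0 0;-0.01 0.035 0 0 0 0 0;-0.01 0.035 0 0 0 0 0;-0.01 0.035 0 0 0 0 0'
python3 -m creep '-0.01 0.035 0 0 0 0 0;-0.01 0.035 0 0 0 0 0;-0.01 0.035 0 0 0 0 0;0 0.035 0 0 0 0 0;0 0.035 0 0 0 0 0;0 0.035 0 0 0 0 0;0 0 0 0 0 0 0;0 0 0 0 0 0 0'
python3 - <<'E'
from h import *
t=viewer.capture("top"); t0=np.load("t7.npy")
for p in packs("top",t,(245,140,325,240),23.5): print(p)
def box(im):
    m=np.zeros(im.shape[:2],np.uint8); m[60:140,245:275]=(im[60:140,245:275].min(2)>165)
    n,l,st,ce=cv2.connectedComponentsWithStats(m); k=1+np.argmax(st[1:,4]); return ce[k],st[k]
print(box(t),box(t0))
d=np.abs(t.astype(int)-t0).mean(2)
print('bottle diff',d[105:140,185:215].mean(),'box diff',d[100:140,250:275].mean(),'button diff',d[135:155,355:378].mean())
# knob pointer: bright pixels of white line
k=np.zeros(t.shape[:2],np.uint8); k[160:185,360:385]=t[160:185,360:385].min(2)>170
y,x=np.nonzero(k); print('bright',list(zip(x,y))[:20])
print(readout.get_obs()['tool_pos'],readout.get_obs()['contact_force'])
E
```

```text
time: 52.12
tool_pos: [569.1, -211.4, 254.0]
tcp_rot: [3.141, 0.0, -0.501]
contact_force: [-0.7, 0.7, -0.5]
grip_width: 0.3
finger_force: 0.0
time: 52.78
tool_pos: [448.5, 71.0, 254.6]
tcp_rot: [3.141, 0.001, -0.498]
contact_force: [0.5, 0.3, -0.4]
grip_width: 0.4
finger_force: 0.0
time: 53.45
tool_pos: [419.0, 280.8, 254.1]
tcp_rot: [3.14, 0.001, -0.495]
contact_force: [0.0, -1.0, -0.4]
grip_width: 0.3
finger_force: 0.0
(array([426.5, -58.8]), array([ 47.6, 109.7]), np.float64(176.5))
(array([430.4,  41.2]), array([ 47.3, 109.9]), np.float64(177.1))
(array([556.5, -64.1]), array([ 49.2, 108.8]), np.float64(178.6))
(array([561.7,  34.9]), array([ 46. , 111.9]), np.float64(179.3))
(array([264.00837989, 122.39944134]), array([258, 107,  14,  31, 358], dtype=int32)) (array([263.84682081, 122.45086705]), array([258, 107,  14,  31, 346], dtype=int32))
bottle diff 1.8057142857142856 box diff 1.8736666666666666 button diff 1.7826086956521738
bright [(np.int64(374), np.int64(165)), (np.int64(368), np.int64(166)), (np.int64(374), np.int64(166)), (np.int64(373), np.int64(167)), (np.int64(380), np.int64(170)), (np.int64(380), np.int64(171)), (np.int64(379), np.int64(172)), (np.int64(378), np.int64(173))]
[419.13987817 279.62320865 254.13743598] [-0.18157352 -1.0045022  -0.28025925]
```

All four packs are in their pockets, the slide box and bottle are unmoved, the button is up again and the pointer is at position 4.

```bash
python3 -c "
from plant import order
print(order.close_job())"
```

```text
the job is handed in; nothing more can be done
None
```

The job is handed in and no verdict came back: slide box flat on the worktop, four packs home in the dock, selector at 4, start button pressed and let up, bottle unmoved; I viewed 16 pictures, two over the limit of 14.

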